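# Tighten the recessed clamp screw with the hex key

## Robot

A 6-joint arm with a two-finger parallel gripper is mounted at the origin on the work surface. World frame = base frame: x ahead of the robot, y to its left, z up, the work surface at z = 0. Lengths are in m, angles in degrees, forces in N, time in s.
With the tool pointing down it reaches from about 0.375 to 0.9 m from the base axis. Payload 3.1 kg.
Tool frame: the origin (TCP) lies between the finger pads; the fingertips stand 11 mm ahead of it and the grasp point (between the pads) lies 8 mm behind it; x points along the fingers, y is the direction in which the jaws open and shut, and the axes are right-handed (so a half turn about x gives the same grasp; the last joint's range is limited). The gripper opens to 87 mm and grips with 3 to 60 N. Pads are 19 mm wide; open, the fingers measure 117 mm over their backs; the gripper's body (75 mm by 190 mm) begins 51 mm behind the grasp point.
Start: joints at [61.908, 30.224, 82.088, -0, 67.689, -10.227], TCP at [0.192, 0.595, 0.234] pointing down, gripper open.
Joint ranges: [-176.69, 176.69], [-43.24, 126.21], [12.49, 139.97], [-82, 262], [0, 151.66], [-163.58, 163.58]. Speed limits (degrees/s): [159.86, 159.86, 180, 180, 180, 180].

## Interface

Orientations are given as a 3x3 rotation matrix whose columns are the frame's x, y, z axes.
In Python, from rig import bot gives the robot as it stands.
- The arm moves only by the shell command python3 -m inch 'ROWS' [OPENING]. ROWS is a JSON object of lists of equal length, an entry for each row: "dp": the shift along the tool's x, y, z in mm, a list of three; "yaw": the turn about the tool's x in degrees. In form: {"dp": [[tx, ty, tz], ...], "yaw": [yaw, ...]}. A call has 1 to 20 rows; each row shifts and turns the commanded pose from where the row before left it, along the tool's axes as they then stand; what a row does not reach is not made up. A row lasts 1/12 s, in which the tool goes at most 41.7 mm and 7.16 degrees, less where a joint would pass 70% of its speed; a pose out of reach is approached as far as the arm can. A call is refused whole if a number of a shift passes 41.7 or a number of a turn 7.16, either way. A call with a gripper value outside its range is refused whole. OPENING is the finger opening in mm, from 0 to 87, set as the call begins (- or left out, the last holds). The fingers move at their own pace and stop on an object; the grip force is fixed at half the most. Time passes only in rows, so rows that do not move let the fingers close. It gives the time, the measured TCP pose, the force and the opening at its end, in the units of the state.
- bot.read_state(): the state, without advancing time (a new reading comes with each control period).
- bot.capture(name): name is "side" or "top"; returns a dict with "color" (420x560x3 uint8, red, green, blue), "intrinsics" (3x3 intrinsics, pixels), "k1" (the pictures are not rectified: a ray, as slopes to the right and down, at radius r is drawn at 1 + k1 r^2 times it, then the intrinsics apply), "pose" (4x4, takes a point from camera to world coordinates). Camera axes: x right, y down, z forward; pixel columns grow to the right and rows downward; lengths in m; the calibration is good to about 2 mm. A picture is of the moment at which its call begins. There is no depth.
- bot.hand_in(): hands the job in, once; it reports no verdict.
The state is a dict: "time_s": time; "joint_positions": joint angles; "qvel": joint speeds; "tau": joint torques, N m; "position": TCP position; "tcp_rot": TCP orientation; "force": force on the tool from outside, world axes, zero at the start; "moment": the same for the moment, N m; "opening": opening from 0.0 (shut) to 1.0 (fully open).
Only numpy, scipy, OpenCV 4.12 (cv2) and the standard library are available. Lean on these libraries where they do the work, as an engineer would, in place of code of your own. Each camera call takes 0.05 s, during which the arm holds its last target.

## Task

Take the larger of the two hex keys out of the stand, find the hex socket of the clamp screw in the floor of the round well by feel, and push the key fully home in it, pressing only gently. Turn the screw clockwise until it just comes up against its stop, nearly a full turn (let go and regrasp the key as you need), without forcing it there. Then let go and leave the key standing in the socket; leave the small key, the tools and the loose parts where they are.

Things in the scene. Friction and masses are not known exactly. Their poses are not given: they have to be found in the camera images.
- key_grip (a point): Centre of the larger hex key's handle, a black square block 24 x 24 mm, 40 mm high; x and y are square to its faces, z points up along the key. Below it a collar, 26 mm across, 10 mm high, rests on the stand; the hex shaft hangs in one of its two holes (which one varies). Two flats of the hex face this frame's +x and -x. Weight 0.08 to 0.17 kg.
- key_tip (a point): Centre of the foot of the larger key's steel hex shaft, 90 mm below the handle's centre; same axes. The shaft is 60 mm long below the collar and 14 mm across the flats; its last 4 mm taper to 10 mm across the flats.
- small_key_grip (a point): Centre of the handle of the smaller hex key in the other hole of the stand (handle 16 x 16 mm, 30 mm high; hex shaft 8 mm across flats): its top is 122 mm above the table. Too small for this screw, to be left alone.
- rack: Aluminium key stand, 70 x 150 mm, 82 mm high to its top; origin under its centre on the table. Two round 19 mm holes at 35 mm to either side along its y. A key lifted 62 mm is clear of it.
- fixture: Clamp fixture fixed to the bench: 190 (x) x 120 (y) mm base; at its -x end a grey clamp block 84 x 84 mm, 46 mm high; at its +x end a cream module 46 mm high; between them a steel jaw that the screw tightens. Origin under the middle of the base, on the table. Key on fixture, screw and washer: at most 50 N; on the stopped screw 80 N (all contacts summed); fingers 15 N.
- well (a point): Centre of the mouth of the round well in the clamp block's top, 46 mm above the table; axes as the fixture's, z up. The well is 44 mm across, 6 mm deep; its floor is a steel washer with the 28 mm screw head flush in it. The screw's axis lies 5 to 9 mm off the well's centre, in any direction, each time differently and not measured; it does not give way sideways.
- screw (a joint): Turn of the screw, rad, growing clockwise seen from above; starts at 0 to 0.5, hard stop (tight) at 5.9. Its hex socket is 14.8 mm across flats, 14 mm deep below the well's floor; how its flats are turned differs each time and is not measured. Steady friction about 0.06 N m; stays where left. The key has about 0.15 rad play either way. Fully home, the handle's centre is 70 mm above the well's mouth.
- screwdriver_grip (a point): Handle of a loose screwdriver lying to the right of the stand: leave it.
- multimeter: Grey hand-held meter, 150 x 75 x 34 mm, loose, beyond the stand: leave it.
- module_a: Loose cream module, 58 x 90 x 30 mm, to the left of the fixture: leave it.
- module_b: Another loose cream module of the same size: leave it.
- spare_jar: Small jar, 50 mm across and 60 mm high, loose, beyond the stand: leave it.

How it is judged (in metres and radians):
On the way, in this order (a step that is already met when the one before it is completed fails the run):
1. the large key is home in the hex socket, the screw not yet turned far (z of key_tip in the frame of well below -0.017 m and horizontal distance between key_tip and well below 0.016 m and angle between key_grip's own z axis and vertical below 0.15 rad and value of joint screw below 1.5 rad), for 0.2 s.
2. the screw is turned to its stop with the key in the socket (z of key_tip in the frame of well below -0.017 m and horizontal distance between key_tip and well below 0.016 m and angle between key_grip's own z axis and vertical below 0.15 rad and value of joint screw above 5.75 rad), for 0.2 s.
At the end, for the whole second after the job is handed in: The screw is turned to at least 5.75 rad (its stop is at 5.9); the large key stands in the socket, its foot at least 17 mm below the block's top (11 mm into the 14 mm socket), within 0.15 rad of upright, released and at rest (all of step 2 and linear speed of key below 0.02 m/s and velocity of joint screw below 0.05 rad/s); the robot touches nothing.
It fails at once if the key bears on the fixture with more than 50 N before the screw is at its stop (value of joint screw below 5.6 rad and contact force between key and fixture above 50 N).
It fails at once if the tightened screw is forced: the key bears on the socket with more than 80 N (contact force between key and fixture above 80 N).
It fails at once if the fingers press on the fixture with more than 15 N (contact force between the fingers and fixture above 15 N).
It fails at once if the small key, a tool or a loose part is disturbed by more than 20 mm (distance of any of small_key_grip, screwdriver_grip, multimeter, module_a, module_b, spare_jar from where it was at the start of the episode above 0.02 m).
It also fails if it takes over 72 s, if anything falls off the work surface, if the arm or the gripper's body presses on something with over 40 N, if the wrist force passes 120 N, or if a joint passes its speed limit or range.

## Working session

There is one attempt and no reset: what is moved stays moved. The work goes in short steps, Python scripts to look and compute and a shell command to move; the robot and the scene stay as the last step left them, time stands still between calls to the robot, and variables do not carry over. Pictures are saved under pics/ and viewed, and the job is handed in when it is done.

```bash
ls; mkdir -p pics
cat > h.py <<'E'
import numpy as np, cv2
from rig import bot
def snap(n,name):
    c=bot.capture(n); cv2.imwrite(f'pics/{name}.png',cv2.cvtColor(c['color'],cv2.COLOR_RGB2BGR))
    np.savez(f'pics/{name}.npz',K=c['intrinsics'],k1=c['k1'],T=c['pose'],img=c['color']); return c
def ld(name): return np.load(f'pics/{name}.npz')
def px2z(name,u,v,z):
    c=ld(name);K=c['K'];k1=float(c['k1']);T=c['T']
    d=np.array([(u-K[0,2])/K[0,0],(v-K[1,2])/K[1,1]]);s=d.copy()
    for _ in range(20): s=d/(1+k1*(s@s))
    r=T[:3,:3]@np.array([s[0],s[1],1]);o=T[:3,3]
    return o+r*(z-o[2])/r[2]
def proj(name,p):
    c=ld(name);K=c['K'];k1=float(c['k1']);T=c['T']
    q=T[:3,:3].T@(np.array(p)-T[:3,3]);s=q[:2]/q[2];s=s*(1+k1*(s@s))
    return np.array([K[0,0]*s[0]+K[0,2],K[1,1]*s[1]+K[1,2]])
def crop(name,u0,v0,u1,v1,f,out):
    i=cv2.imread(f'pics/{name}.png')[v0:v1,u0:u1]; cv2.imwrite(f'pics/{out}.png',cv2.resize(i,None,fx=f,fy=f,interpolation=cv2.INTER_CUBIC))
E
python3 - <<'E'
from h import *
np.set_printoptions(precision=4,suppress=True)
for n in('top','side'):
    c=snap(n,n+'0');print(c['intrinsics'],c['k1'],c['pose'])
s=bot.read_state();print(s)
E
```

```text
pics
[[432.7666   0.     274.4   ]
 [  0.     432.7666 213.0396]
 [  0.       0.       1.    ]] -0.11334351551577393 [[ 0.0489 -0.9743  0.2198  0.3022]
 [-0.9988 -0.048   0.0095  0.0088]
 [ 0.0013 -0.22   -0.9755  1.1357]
 [ 0.      0.      0.      1.    ]]
[[414.9701   0.     281.1533]
 [  0.     414.9701 211.0076]
 [  0.       0.       1.    ]] -0.06632036157851577 [[ 0.9995 -0.0218  0.0207  0.5054]
 [-0.029  -0.515   0.8567 -0.8823]
 [-0.0081 -0.8569 -0.5154  0.6287]
 [ 0.      0.      0.      1.    ]]
{'time_s': 0.1, 'joint_positions': array([ 61.9074,  30.2743,  82.1495,  -0.0009,  67.6868, -10.2272]), 'qvel': array([ 0.0128, -0.1856, -0.0146, -0.0703, -0.0011, -0.036 ]), 'tau': array([  0.0007, -44.0987, -17.715 ,   0.0635,   0.0534,  -0.    ]), 'position': array([0.1914, 0.5943, 0.2327]), 'tcp_rot': array([[-0.0009,  0.3068,  0.9518],
       [-0.0017,  0.9518, -0.3068],
       [-1.    , -0.0019, -0.0003]]), 'force': array([-0.6914,  0.9287, -0.7421]), 'moment': array([0.0082, 0.0114, 0.0062]), 'opening': 1.0031165802994861}
```

View pics/top0.png

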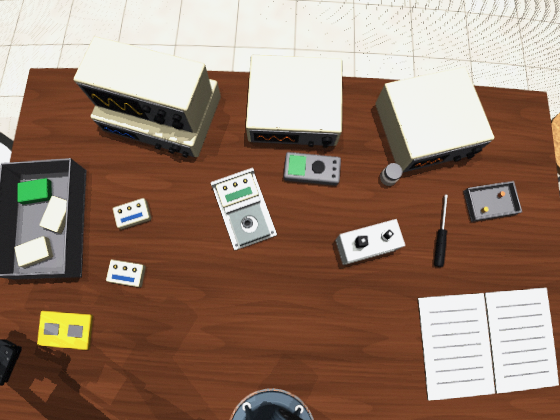

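View pics/side0.png

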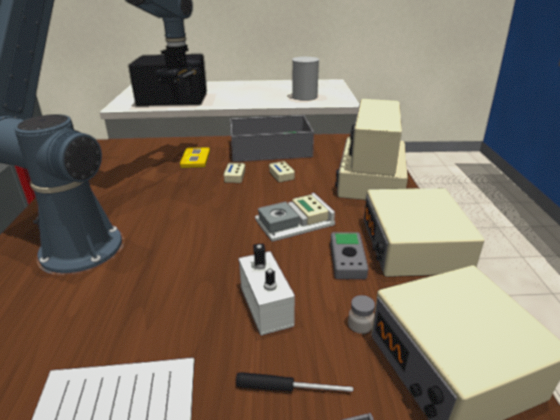

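Run:
```python
from h import *
crop('top0',325,205,415,275,8,'c1');crop('top0',205,165,285,255,6,'c2')
crop('side0',225,230,315,340,6,'c3');crop('side0',245,180,345,245,8,'c4')
```

```text
(no output)
```

View pics/c1.png

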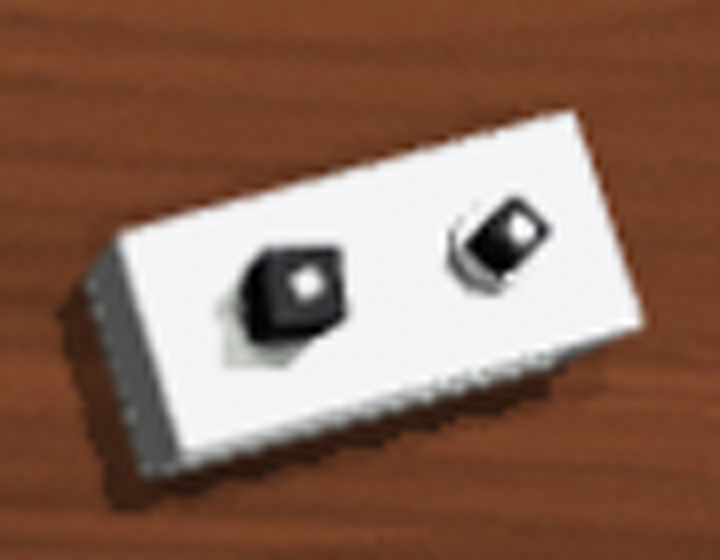

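View pics/c2.png

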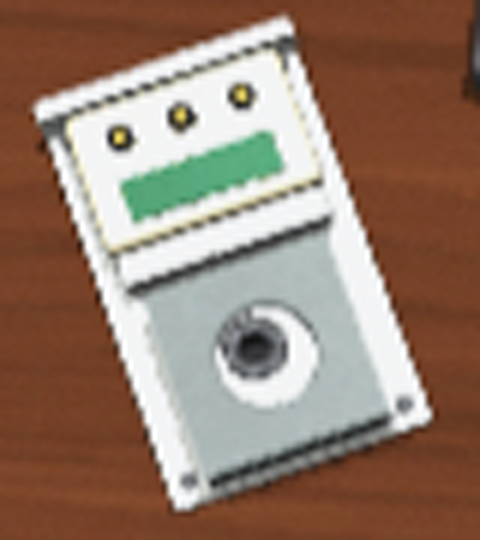

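View pics/c3.png

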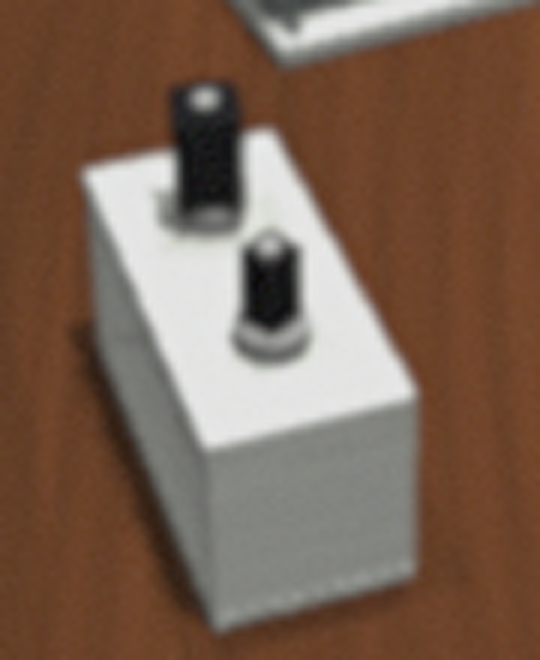

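View pics/c4.png

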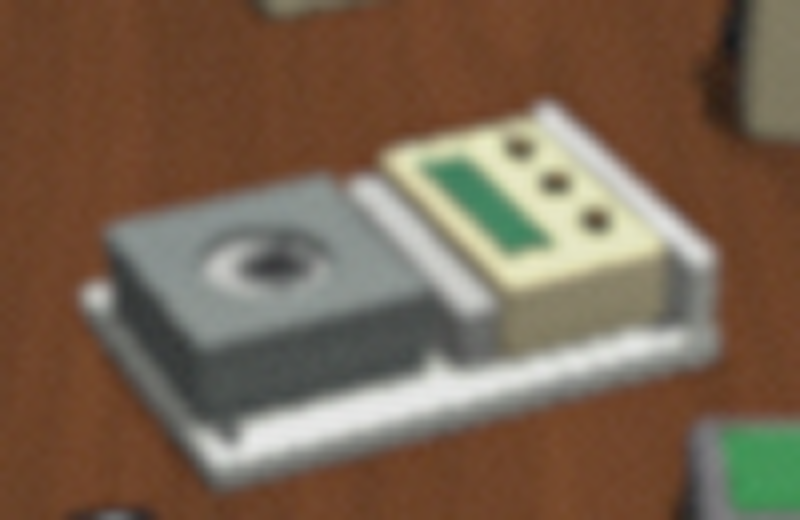

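```bash
python3 - <<'E'
from h import *
np.set_printoptions(precision=4,suppress=True)
P=lambda u,v,z:px2z('top0',325+u/8-.5+.5/8,205+v/8-.5+.5/8,z)
print('key dot',P(306,285,.132),'small',P(520,228,.122))
print('rack',P(118,235,.082),P(575,110,.082),P(643,325,.082),P(185,455,.082))
c=np.mean([P(118,235,.082),P(575,110,.082),P(643,325,.082),P(185,455,.082)],0);print(c)
S=lambda u,v,z:px2z('side0',225+u/6-.45,230+v/6-.45,z)
print('side key',S(205,97,.132),'small',S(268,245,.122))
print('rack side',S(85,170,.082),S(272,130,.082),S(416,390,.082),S(207,447,.082))
Q=lambda u,v,z:px2z('top0',205+u/6-.45,165+v/6-.45,z)
print('well',Q(268,354,.046),'screw',Q(253,346,.04))
b=[Q(140,293,.046),Q(330,228,.046),Q(388,415,.046),Q(210,482,.046)];print('block',b,np.mean(b,0))
b=[Q(36,105,.0),Q(293,17,.0),Q(432,420,.0),Q(180,510,.0)];print('base',b,np.mean(b,0))
R=lambda u,v,z:px2z('side0',245+u/8-.45,180+v/8-.45,z)
print('well side',R(268,262,.046),'screw',R(272,264,.04))
E
python3 - <<'E'
import sys;sys.path.insert(0,'.')
import os;os.chdir('.')
from h import *
crop('top0',348,228,378,258,26,'c5');crop('side0',245,235,275,275,20,'c6');crop('top0',232,205,266,245,20,'c7');crop('side0',262,200,296,222,22,'c8')
E
```

```text
key dot [ 0.4731 -0.1929  0.132 ] small [ 0.4951 -0.2596  0.122 ]
rack [ 0.4946 -0.1442  0.082 ] [ 0.5412 -0.288   0.082 ] [ 0.4739 -0.3088  0.082 ] [ 0.4273 -0.166   0.082 ]
[ 0.4842 -0.2267  0.082 ]
side key [ 0.4756 -0.1922  0.132 ] small [ 0.4965 -0.2598  0.122 ]
rack side [ 0.4302 -0.1658  0.082 ] [ 0.4975 -0.1443  0.082 ] [ 0.5427 -0.2854  0.082 ] [ 0.4763 -0.3089  0.082 ]
well [0.517  0.0826 0.046 ] screw [0.5213 0.0897 0.04  ]
block [array([0.541 , 0.1393, 0.046 ]), array([0.5738, 0.0592, 0.046 ]), array([0.4931, 0.0299, 0.046 ]), array([0.4605, 0.1038, 0.046 ])] [0.5171 0.0831 0.046 ]
base [array([0.6366, 0.1989, 0.    ]), array([0.6843, 0.084 , 0.    ]), array([0.4998, 0.0112, 0.    ]), array([0.4541, 0.1202, 0.    ])] [0.5687 0.1036 0.    ]
well side [0.5202 0.0798 0.046 ] screw [0.5217 0.0884 0.04  ]
```

View pics/c5.png

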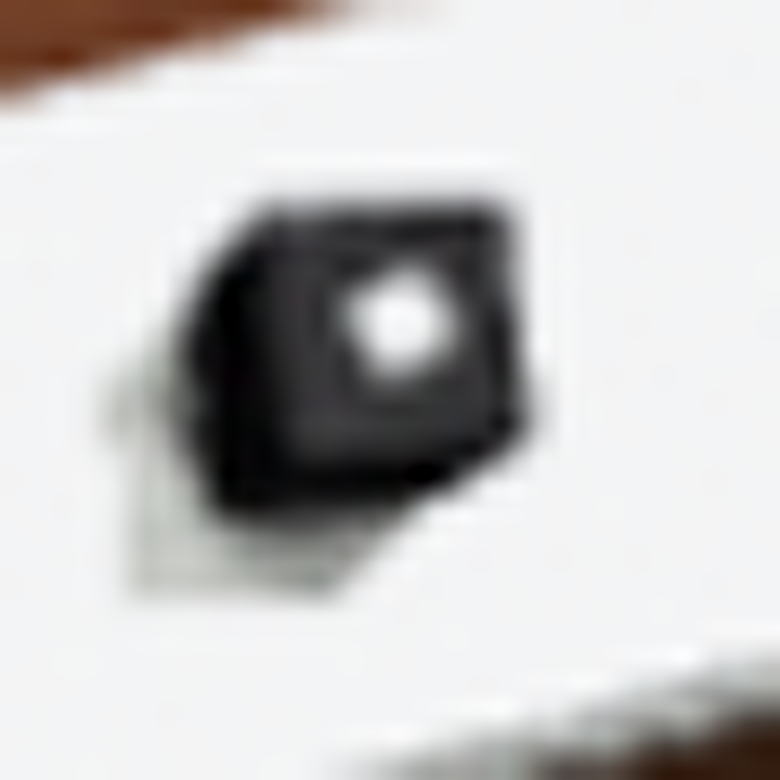

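View pics/c6.png

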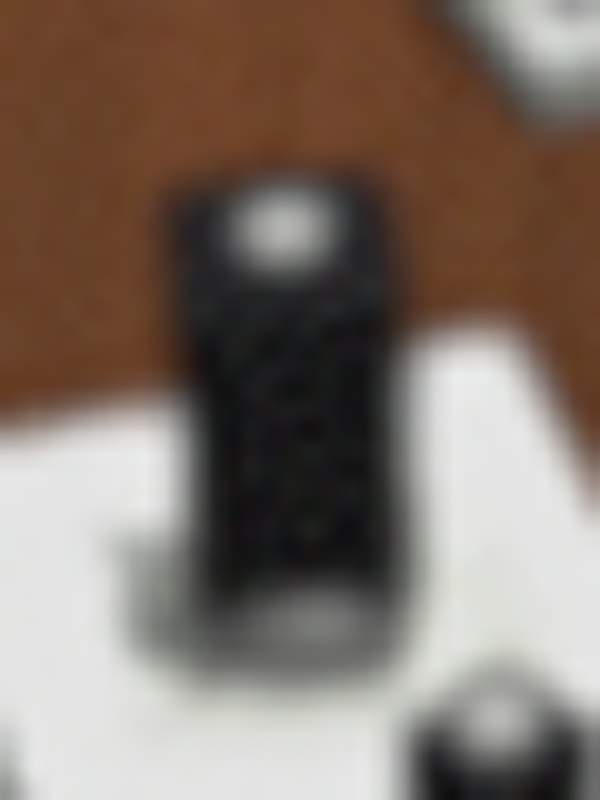

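View pics/c7.png

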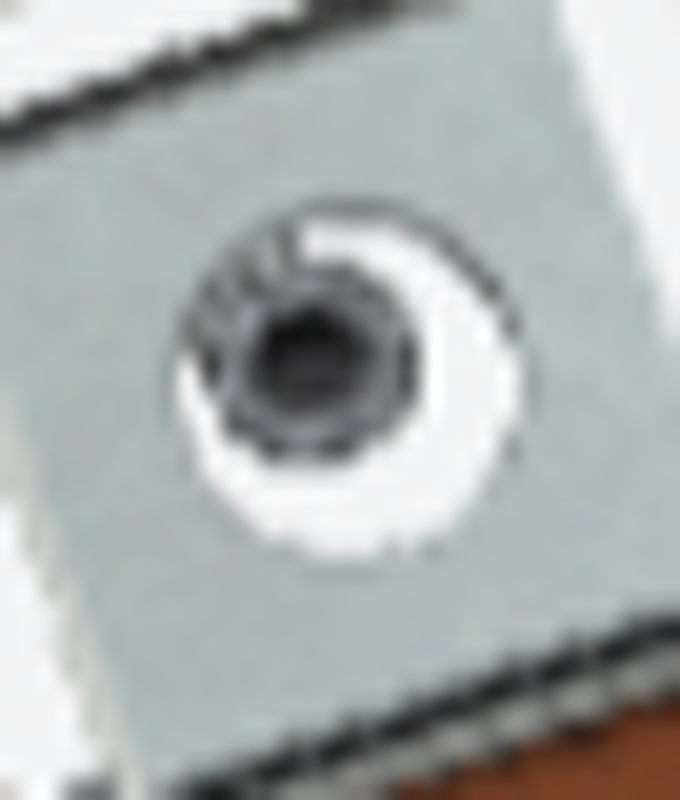

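View pics/c8.png

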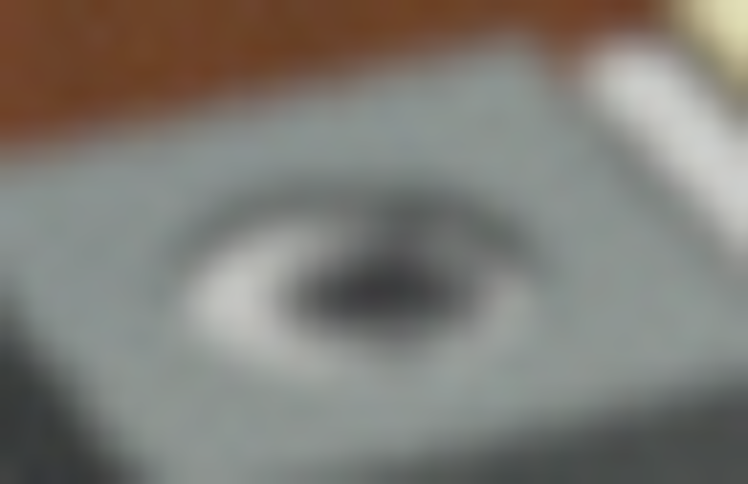

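Run:
```python
from h import *
from scipy.optimize import least_squares
np.set_printoptions(precision=4,suppress=True)
obs=np.array([[270,210],[505,210],[525,430],[290,460]])/26+[348,228]-.5
def corners(p):
    a=p[2]+np.radians([45,-45,-135,135]); r=.012*2**.5
    return [proj('top0',[p[0]+r*np.cos(t),p[1]+r*np.sin(t),.132]) for t in a]
f=lambda p:(np.array(corners(p))-obs).ravel()
r=least_squares(f,[.473,-.193,0],x_scale=[.01,.01,.1]);print(r.x,np.degrees(r.x[2]),f(r.x))
for y in (-10,-5,0,5,10):print(y,np.abs(f([r.x[0],r.x[1],np.radians(y)])).round(2))
s=bot.read_state();print(s['position'],s['joint_positions'])
```

```text
[ 0.4734 -0.1928  0.1009] 5.779078440619488 [-0.5803 -0.2365  0.4027 -0.7785  0.6052  0.798  -0.4236  0.2028]
-10 [0.86 1.49 1.73 0.71 0.84 2.07 1.75 1.29]
-5 [0.37 1.14 1.35 0.2  0.34 1.71 1.37 0.78]
0 [0.09 0.74 0.93 0.28 0.12 1.31 0.95 0.3 ]
5 [0.52 0.31 0.48 0.71 0.54 0.87 0.5  0.14]
10 [0.9  0.16 0.01 1.11 0.92 0.39 0.01 0.54]
[0.1914 0.5943 0.2327] [ 61.9074  30.2743  82.1495  -0.0009  67.6868 -10.2272]
```

```bash
python3 -m inch '{"dp":[[0,0,0],[0,0,0],[0,0,0],[0,0,0],[0,-30,26.6],[0,-30,26.6],[0,-30,26.6],[0,-30,26.6],[0,-30,26.6],[0,-30,26.6],[0,-30,26.6],[0,-30,26.6],[0,-40,0],[0,-40,0],[0,-40,0],[0,-40,0],[0,-40,0],[0,-40,0],[0,-40,0],[0,-40,0]],"yaw":[-5.7,-5.7,-5.7,-5.8,0,0,0,0,0,0,0,0,0,0,0,0,0,0,0,0]}' 52
python3 -c "
from rig import bot
s=bot.read_state();print(s['joint_positions'],s['tcp_rot'])"
```

```text
time_s: 1.77
position: [0.4523, 0.0539, 0.2334]
tcp_rot: [[-0.0, -0.088, 0.996], [0.0, 0.996, 0.088], [-1.0, 0.0, -0.0]]
force: [0.8, -0.4, 0.4]
opening: 0.601
[-7.30729456e+00  1.72373651e+01  1.05520115e+02  3.57977001e-03
  5.72656923e+01 -1.02357005e+02] [[-3.94457233e-04 -8.79863192e-02  9.96121605e-01]
 [ 1.03568867e-04  9.96121674e-01  8.79863662e-02]
 [-9.99999917e-01  1.37874045e-04 -3.83814756e-04]]
```

```bash
python3 -m inch '{"dp":[[0,-41.2,0],[0,-41.2,0],[0,-41.2,0],[0,-41.2,0],[0,-41.2,0],[0,-41.2,0],[30,0,0],[33,0,0],[0,0,0]],"yaw":[0,0,0,0,0,0,0,0,0]}'
python3 -c "
from h import *
s=bot.read_state();print(s['joint_positions'],s['position'],s['force'],s['moment'])
snap('top','t1');snap('side','s1');crop('top','x',0,0,0,0) if 0 else None
crop('side0' if 0 else 's1',200,180,330,300,6,'c9')"
```

```text
time_s: 2.52
position: [0.4707, -0.1893, 0.1655]
tcp_rot: [[-0.01, -0.085, 0.996], [0.007, 0.996, 0.085], [-1.0, 0.008, -0.009]]
force: [-0.9, 1.1, 0.1]
opening: 0.599
[-3.45497237e+01  2.72171257e+01  1.02267570e+02  7.03713468e-03
  5.12230984e+01 -1.29447264e+02] [ 0.47070767 -0.18930746  0.16552409] [-0.93758869  1.08858788  0.11878919] [0.03860397 0.05882011 0.01320278]
```

View pics/c9.png

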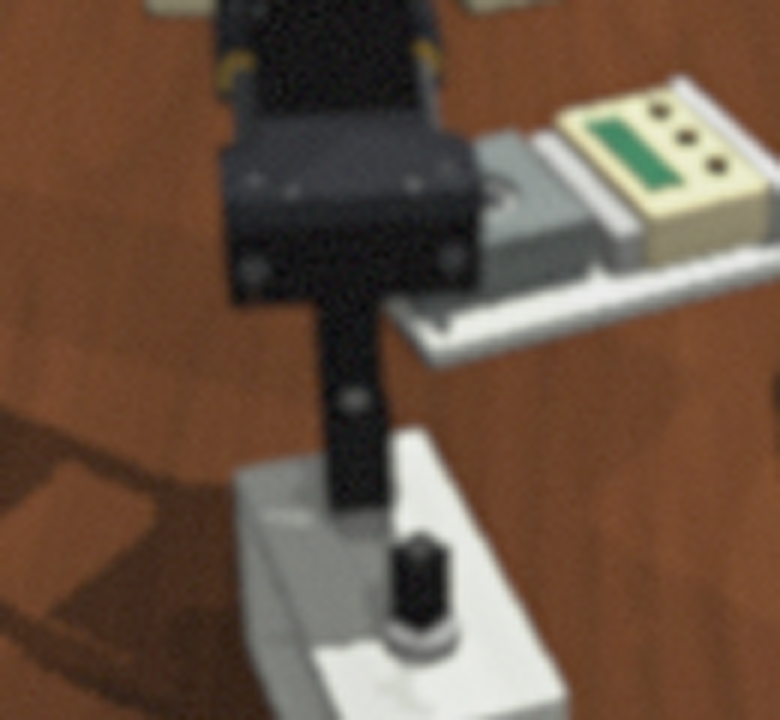

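```bash
python3 -m inch '{"dp":[[0,0,0],[0,0,0]],"yaw":[0,0]}'
```

```text
time_s: 2.78
position: [0.4756, -0.1906, 0.1723]
tcp_rot: [[0.003, -0.089, 0.996], [-0.002, 0.996, 0.089], [-1.0, -0.002, 0.003]]
force: [-0.6, 1.1, 0.9]
opening: 0.594
```

```bash
python3 -m inch '{"dp":[[12,-1,-0.5],[16,0,0],[16,0,0],[12,0,0],[7,0,0],[0,0,0],[0,0,0],[0,0,0]],"yaw":[0,0,0,0,0,0,0,0]}'
```

```text
time_s: 3.45
position: [0.4749, -0.1919, 0.1087]
tcp_rot: [[0.002, -0.088, 0.996], [-0.001, 0.996, 0.088], [-1.0, -0.002, 0.002]]
force: [0.3, 0.5, -0.4]
opening: 0.597
```

```bash
python3 -m inch '{"dp":[[1,0,0],[0,0,0],[0,0,0],[0,0,0],[0,0,0],[0,0,0],[0,0,0],[0,0,0]],"yaw":[0,0,0,0,0,0,0,0]}' 0
python3 -c "
from h import *
s=bot.read_state();print(s['joint_positions'],s['position'],s['force'],s['moment'])"
```

```text
time_s: 4.12
position: [0.4742, -0.1918, 0.1067]
tcp_rot: [[0.0, -0.088, 0.996], [-0.0, 0.996, 0.088], [-1.0, -0.0, 0.0]]
force: [-0.2, -1.1, 1.2]
opening: 0.273
[-3.45484938e+01  3.29553482e+01  1.04724084e+02 -1.41479101e-02
  4.23000324e+01 -1.29575617e+02] [ 0.47419012 -0.19178596  0.10668588] [-0.1640506  -1.06890709  1.18446465] [-0.04959697  0.12461651  0.01376631]
```

```bash
python3 -m inch '{"dp":[[-6,0,0],[-14,0,0],[-18,0,0],[-18,0,0],[-14,0,0],[-8,0,0],[-4,0,0],[0,0,0],[0,0,0],[0,0,0]],"yaw":[0,0,0,0,0,0,0,0,0,0]}'
python3 -c "
from h import *
s=bot.read_state();print(s['joint_positions'],s['position'],s['force'],s['moment'])
snap('side','s2');snap('top','t2')
crop('s2',200,120,330,300,4,'c10')"
```

```text
time_s: 4.95
position: [0.4735, -0.1911, 0.1877]
tcp_rot: [[-0.002, -0.088, 0.996], [0.001, 0.996, 0.088], [-1.0, 0.001, -0.002]]
force: [0.5, -0.6, -0.7]
opening: 0.274
[-3.45391997e+01  2.52560980e+01  1.01043297e+02  2.49245630e-03
  5.38234107e+01 -1.29576038e+02] [ 0.47347818 -0.19112566  0.18768624] [ 0.5066206  -0.62751244 -0.71575402] [0.05382    0.04220198 0.00778828]
```

View pics/c10.png

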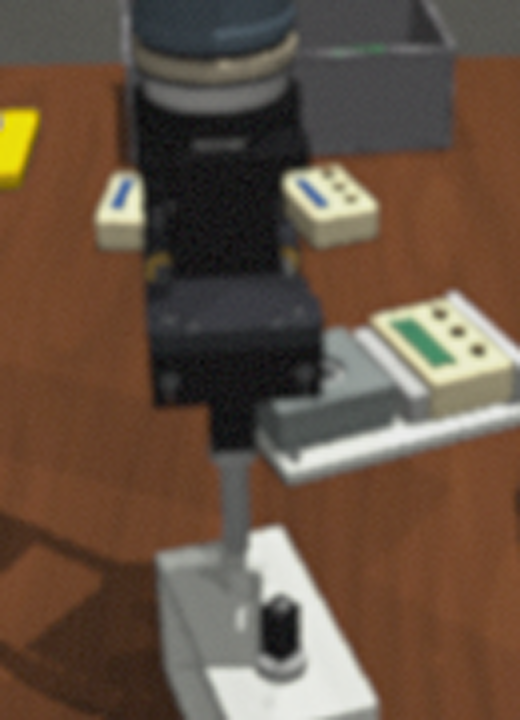

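```bash
python3 -m inch '{"dp":[[0,20,5],[0,34,9],[0,38,10],[0,40,10],[0,40,10],[0,40,10],[0,34,9],[0,20,5],[0,10.6,3.4],[20,0,0],[20,0,0],[0,0,0],[0,0,0],[0,0,0],[0,0,0],[0,0,0]],"yaw":[0,0,0,0,0,0,0,0,0,0,0,0,0,0,0,0]}'
python3 -c "
from h import *
s=bot.read_state();print(s['joint_positions'],s['position'],s['force'],s['moment'])
snap('side','s3');snap('top','t3')
crop('s3',230,130,340,250,6,'c11');crop('t3',200,140,320,260,6,'c12')"
```

```text
time_s: 6.38
position: [0.5218, 0.0897, 0.1496]
tcp_rot: [[0.002, -0.087, 0.996], [-0.0, 0.996, 0.087], [-1.0, -0.0, 0.002]]
force: [0.3, -0.2, -1.2]
opening: 0.272
[-2.34291840e+00  2.97974117e+01  1.00520835e+02 -2.49069592e-03
  4.95612938e+01 -9.73341589e+01] [0.52175137 0.08973595 0.14955831] [ 0.33553043 -0.17836774 -1.24299497] [0.06125056 0.05882747 0.00251843]
```

View pics/c11.png

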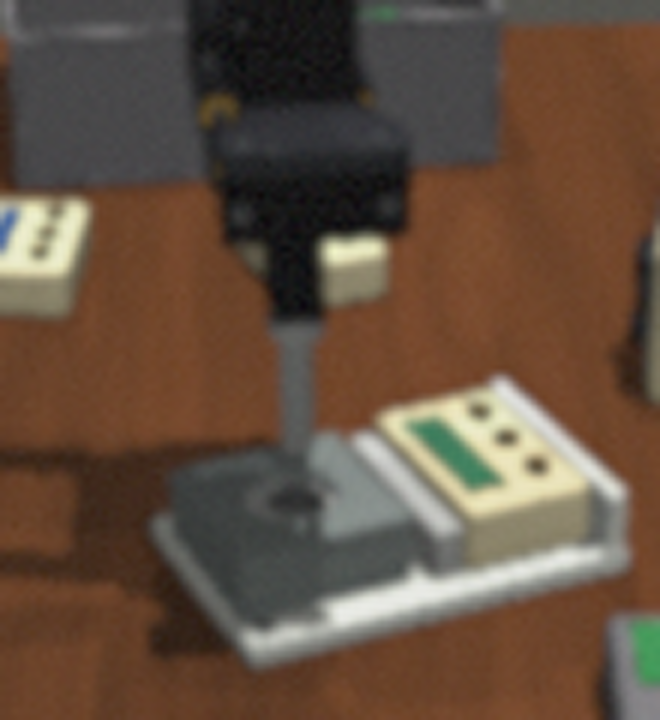

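View pics/c12.png

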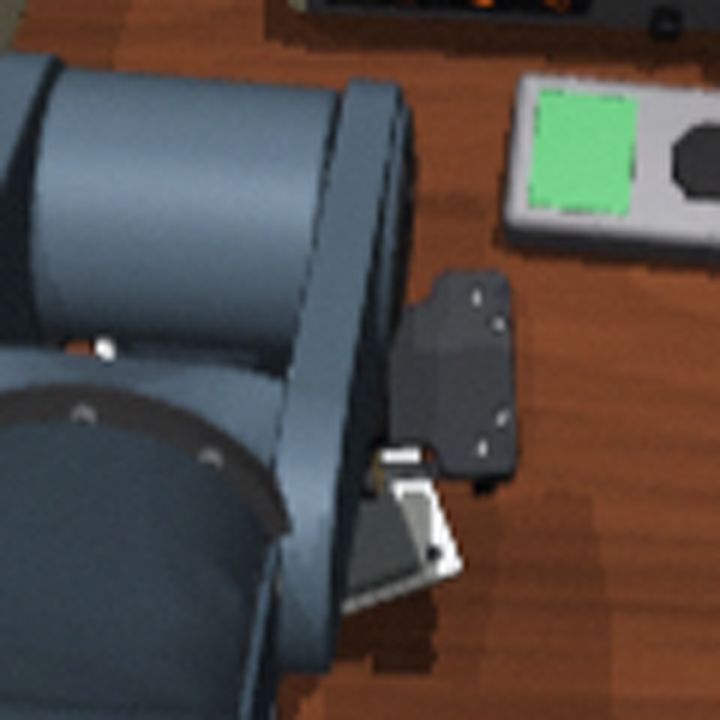

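Run:
```python
from h import *
for n in('s3','side0'):
    crop(n,262,180,297,225,16,n+'z')
a=cv2.imread('pics/s3z.png');b=cv2.imread('pics/side0z.png');cv2.imwrite('pics/z1.png',cv2.resize(np.hstack([a,b]),None,fx=.7,fy=.8))
# numeric shaft edges
i=ld('s3')['img'].mean(2)
for v in range(186,210,2): print(v,i[v,270:292].astype(int))
s=ld('side0')['img'].mean(2)
for v in range(207,218): print(v,s[v,266:290].astype(int))
for p in([.5210,.0897,.064],[.5210,.0897,.04]): print(proj('s3',p))
```

```text
186 [73 72 68 73 73 85 89 95 96 96 95 91 87 81 78 75 75 76 75 78 76 75]
188 [74 72 72 71 71 74 83 87 90 92 90 85 78 74 75 76 74 73 76 77 75 78]
190 [74 72 74 75 70 73 82 87 91 93 89 81 78 76 75 78 74 78 76 75 76 77]
192 [70 72 70 72 74 76 80 87 89 92 90 85 79 75 76 78 76 77 78 74 77 77]
194 [75 75 76 72 74 74 79 86 90 93 88 82 80 74 75 73 76 75 76 77 74 76]
196 [75 73 71 73 74 75 81 85 89 90 88 83 80 75 75 80 76 77 74 74 75 72]
198 [74 75 74 74 73 72 79 87 88 92 89 85 81 75 75 73 77 78 75 77 72 77]
200 [78 75 74 75 72 75 78 83 89 89 87 84 80 75 79 78 77 74 75 75 77 83]
202 [ 72  67  64  62  63  69  76  81  88  88  87  88  99 113 119 119 108  99
 113 140 155 157]
204 [ 55  54  55  58  57  61  65  78  85  86  88  99 123 136 140 137 133 127
 134 163 189 207]
206 [ 74  80  80  79  77  70  65  66  67  67  76 104 128 139 138 137 140 137
 132 127 139 169]
208 [ 73  73  73  77  75  75  72  71  69  68  74  88 105 116 124 134 138 140
 137 135 130 129]
207 [135 137 137 138 141 143 141 140 138 136 136 136 135 136 135 136 140 142
 145 144 145 142 138 135]
208 [142 142 143 142 140 138 133 128 123 
[... 344 characters left out ...]

 110 112 125 138 144 145]
212 [142 141 138 134 137 163 185 185 168 138 110  90  73  66  69  83 100 113
 129 131 128 135 143 144]
213 [143 142 138 136 155 181 194 186 158 120  90  72  63  62  66  75  93 115
 142 152 141 140 143 144]
214 [144 144 142 144 157 178 188 186 166 134 111  95  88  86  90  97 111 130
 152 154 146 141 144 146]
215 [144 144 141 145 150 162 174 179 175 161 145 134 124 116 116 126 141 148
 155 152 146 144 145 146]
216 [142 145 145 143 142 147 155 162 166 166 163 154 147 139 138 144 152 152
 149 145 146 146 145 144]
217 [133 142 145 143 143 145 144 147 150 153 154 151 151 148 147 149 152 148
 148 146 144 143 142 137]
[278.19361915 204.72546678]
[278.29654321 212.30343207]
```

View pics/z1.png

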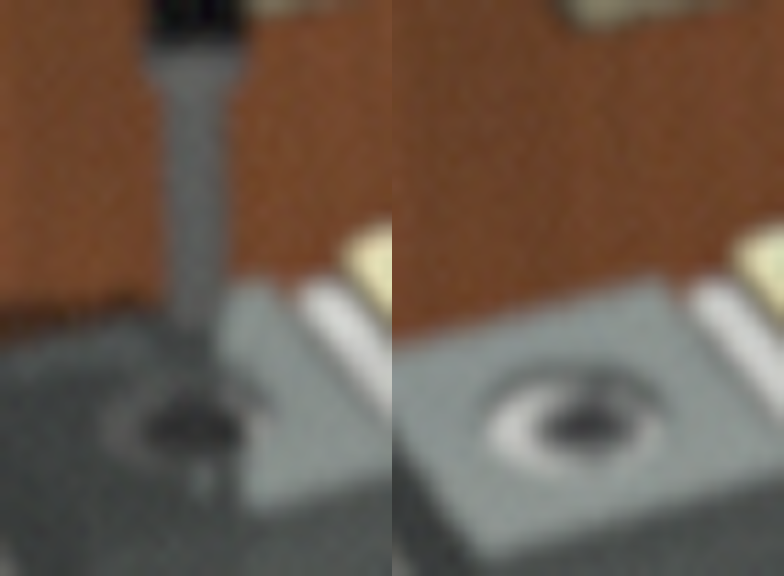

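```bash
python3 -m inch '{"dp":[[8,0,0],[8,0,0],[4,0,0],[0,0,0],[0,0,0],[0,0,0]],"yaw":[0,0,0,0,0,0]}'
python3 -m inch '{"dp":[[1,0,0],[1,0,0],[1,0,0],[1,0,0],[0,0,0]],"yaw":[0,0,0,0,0]}'
```

```text
time_s: 6.98
position: [0.521, 0.0902, 0.1284]
tcp_rot: [[-0.0, -0.088, 0.996], [0.0, 0.996, 0.088], [-1.0, 0.0, -0.0]]
force: [-0.3, 0.1, -1.7]
opening: 0.275
time_s: 7.4
position: [0.5209, 0.0902, 0.1244]
tcp_rot: [[-0.0, -0.088, 0.996], [-0.0, 0.996, 0.088], [-1.0, 0.0, -0.0]]
force: [-0.7, -0.6, -1.9]
opening: 0.271
```

```bash
python3 -m inch '{"dp":[[1,0,0],[0,0,0],[0,0,0]],"yaw":[0,0,0]}'
python3 -m inch '{"dp":[[1,0,0],[0,0,0],[0,0,0]],"yaw":[0,0,0]}'
```

```text
time_s: 7.65
position: [0.5211, 0.0901, 0.1235]
tcp_rot: [[0.0, -0.088, 0.996], [-0.0, 0.996, 0.088], [-1.0, -0.0, 0.0]]
force: [0.8, -0.3, -0.1]
opening: 0.272
time_s: 7.9
position: [0.5212, 0.09, 0.1226]
tcp_rot: [[0.0, -0.088, 0.996], [-0.0, 0.996, 0.088], [-1.0, -0.0, 0.0]]
force: [-0.4, -0.8, -0.4]
opening: 0.274
```

```bash
for i in 1; do python3 -m inch '{"dp":[[1,0,0],[0,0,0],[0,0,0]],"yaw":[0,0,0]}'; done
python3 -m inch '{"dp":[[1,0,0],[0,0,0],[0,0,0]],"yaw":[0,0,0]}'
python3 -c "
from h import *
s=bot.read_state();print(s['position'],s['force'],s['moment'])"
```

```text
time_s: 8.15
position: [0.5212, 0.0899, 0.1217]
tcp_rot: [[0.001, -0.088, 0.996], [-0.001, 0.996, 0.088], [-1.0, -0.001, 0.0]]
force: [-0.5, -3.3, 1.3]
opening: 0.272
time_s: 8.4
position: [0.5213, 0.0898, 0.1209]
tcp_rot: [[0.001, -0.088, 0.996], [-0.001, 0.996, 0.088], [-1.0, -0.001, 0.001]]
force: [-0.9, -4.1, 4.4]
opening: 0.274
[0.52125815 0.08976172 0.12085286] [-0.87573188 -4.13573069  4.37481176] [-0.91237463  0.06383251  0.01070559]
```

```bash
python3 -m inch '{"dp":[[0,-0.7,0],[0,0,0],[0,0,0]],"yaw":[0,0,0]}'
python3 -m inch '{"dp":[[0.5,-0.3,0],[0,0,0],[0,0,0]],"yaw":[0,0,0]}'
```

```text
time_s: 8.65
position: [0.5213, 0.0895, 0.1207]
tcp_rot: [[0.001, -0.088, 0.996], [-0.0, 0.996, 0.088], [-1.0, -0.0, 0.001]]
force: [-0.5, -2.9, 4.6]
opening: 0.274
time_s: 8.9
position: [0.5211, 0.0891, 0.1198]
tcp_rot: [[0.0, -0.088, 0.996], [-0.0, 0.996, 0.088], [-1.0, -0.0, 0.0]]
force: [0.4, -4.3, 1.7]
opening: 0.274
```

```bash
python3 -m inch '{"dp":[[0.5,-0.6,0],[0.5,0,0],[0,0,0]],"yaw":[0,0,0]}'
python3 -m inch '{"dp":[[0.5,-0.5,0],[0.5,0,0],[0,0,0]],"yaw":[0,0,0]}'
python3 -c "
from h import *
s=bot.read_state();print(s['position'],s['force'],s['moment'])"
```

```text
time_s: 9.15
position: [0.5212, 0.0887, 0.119]
tcp_rot: [[0.0, -0.088, 0.996], [0.0, 0.996, 0.088], [-1.0, 0.0, 0.0]]
force: [-0.1, -3.0, 3.1]
opening: 0.272
time_s: 9.4
position: [0.5212, 0.0885, 0.1184]
tcp_rot: [[0.0, -0.087, 0.996], [0.001, 0.996, 0.087], [-1.0, 0.001, 0.0]]
force: [-0.2, -1.5, 5.2]
opening: 0.273
[0.5211902  0.08853775 0.11835456] [-0.22958529 -1.47421129  5.20719036] [-0.33957932  0.04946653  0.0137319 ]
```

```bash
python3 -m inch '{"dp":[[0.5,-0.3,0],[0,0,0],[0,0,0],[0,0,0]],"yaw":[2,2,2,0]}'
python3 -m inch '{"dp":[[0.5,0,0],[0,0,0],[0,0,0],[0,0,0]],"yaw":[2,2,2,0]}'
python3 -c "
from h import *
s=bot.read_state();print(s['position'],s['force'],s['moment'])"
```

```text
time_s: 9.73
position: [0.5212, 0.0885, 0.118]
tcp_rot: [[0.0, 0.018, 1.0], [0.001, 1.0, -0.018], [-1.0, 0.001, 0.0]]
force: [-0.1, 0.4, 6.0]
opening: 0.274
time_s: 10.07
position: [0.5212, 0.0885, 0.1176]
tcp_rot: [[0.001, 0.123, 0.992], [0.001, 0.992, -0.123], [-1.0, 0.001, 0.0]]
force: [0.5, -1.2, 6.6]
opening: 0.276
[0.52124173 0.08851529 0.1176172 ] [ 0.50137774 -1.16284035  6.62058324] [-0.09760086  0.15879048  0.04099293]
```

```bash
python3 -m inch '{"dp":[[0.5,0,0],[0.5,0,0],[0.5,0,0],[0,0,0]],"yaw":[2.5,2.5,2.5,0]}'
python3 -m inch '{"dp":[[0.5,0,0],[0.5,0,0],[0.5,0,0],[0,0,0]],"yaw":[2.5,2.5,2.5,0]}'
python3 -c "
from h import *
s=bot.read_state();print(s['position'],s['force'],s['moment'])"
```

```text
time_s: 10.4
position: [0.5213, 0.0886, 0.1165]
tcp_rot: [[0.001, 0.252, 0.968], [0.001, 0.968, -0.252], [-1.0, 0.002, 0.0]]
force: [-0.6, -0.6, 9.4]
opening: 0.272
time_s: 10.73
position: [0.5213, 0.0886, 0.1151]
tcp_rot: [[0.001, 0.376, 0.926], [0.001, 0.926, -0.376], [-1.0, 0.002, 0.0]]
force: [-1.1, -0.3, 10.4]
opening: 0.271
[0.5213465  0.08863846 0.11507829] [-1.08683765 -0.31485706 10.35748252] [-0.09693387  0.20639692 -0.05404117]
```

Run:
```python
from h import *
snap('side','s4');crop('s4',255,165,300,230,12,'c13')
for z in(.046,.040,.026,.086,.096): print(z,(proj('s4',[.5212,.0886,z])-[255,165])*12)
```

```text
0.046 [280.2426436  547.55924502]
0.04 [280.54659949 570.11923966]
0.026 [281.24977017 622.28351211]
0.086 [278.17562856 393.96256667]
0.096 [277.64761976 354.67651263]
```

View pics/c13.png

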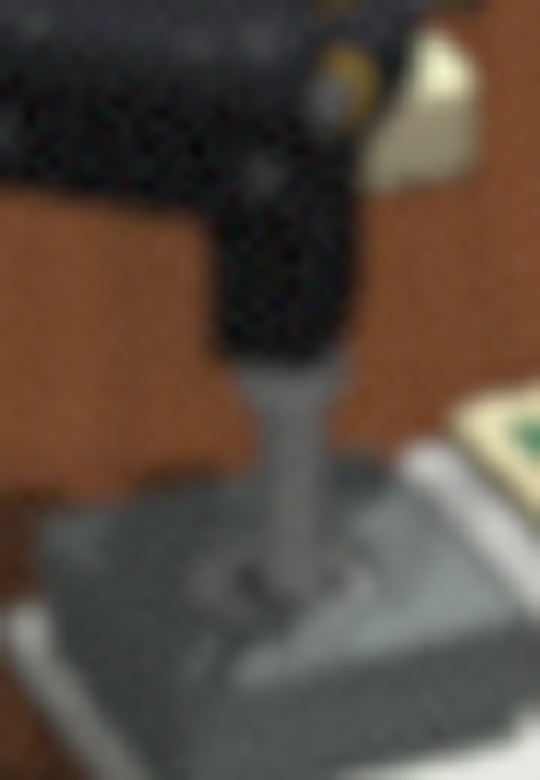

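Run:
```python
from h import *
for d in (0,.002,.004,.006,.008):
    hc=.1204+d
    print(d,[((proj('s4',[.5212,.0886-.013,hc-h])-[255-.46,165-.46])*12)[1].round(1) for h in(.02,.03)])
print((proj('s4',[.5212,.0886-.008,.04])-[254.54,164.54])*12)
i=ld('s4')['img'].mean(2)
print(i[190:218,277:283].astype(int))
i=ld('s3')['img'].mean(2)
print(i[178:192,277:282].astype(int))
hc=.1496+.0053
print([proj('s3',[.5212,.0897-.013,hc-h])[1].round(1) for h in(.02,.03)])
```

```text
0 [np.float64(371.1), np.float64(410.8)]
0.002 [np.float64(363.1), np.float64(402.9)]
0.004 [np.float64(355.1), np.float64(395.0)]
0.006 [np.float64(347.1), np.float64(387.0)]
0.008 [np.float64(339.1), np.float64(379.1)]
[286.88676539 593.92645337]
[[ 18  18  23  24  24  20]
 [ 24  21  23  21  19  21]
 [ 20  17  24  18  21  23]
 [ 20  17  21  21  27  37]
 [ 27  28  28  26  37  54]
 [ 54  52  48  53  61  70]
 [ 77  78  77  79  84  81]
 [ 92  92  93  94  93  86]
 [ 90  95  99  98  91  83]
 [ 83  91  93  94  87  78]
 [ 82  87  91  91  87  79]
 [ 79  88  91  91  86  77]
 [ 80  88  93  91  84  75]
 [ 80  89  89  91  84  73]
 [ 79  88  92  94  81  73]
 [ 81  90  95  92  82  72]
 [ 81  93  94  92  84  77]
 [ 80  91  95  92  85  79]
 [ 82  93  96  95  85  81]
 [ 83  91  93  93  86  84]
 [ 84  91  95  94  89  88]
 [ 85  93  96  96  93  95]
 [ 82  91  95  98  92  91]
 [ 77  89  97  98  92  87]
 [ 69  77  84  94  94  99]
 [ 64  68  78  90 105 116]
 [ 68  70  85 101 115 126]
 [ 73  78  96 114 122 125]]
[[19 24 23 21 14]
 [20 23 14 21 24]
 [19 21 22 11 21]
 [16 19 22 15 18]
 [28 29 30 32 32]
 [48 50 57 56 54]
 [76 81 81 80 80]
 [92 94 95 93 90]
 [95 96 96 95 91]
 [90 95 96 91 87]
 [87 90 92 90 85]
 [88 89 93 89 84]
 [87 91 93 89 81]
 [87 89 90 92 83]]
[np.float64(183.6), np.float64(187.0)]
```

```bash
python3 -m inch '{"dp":[[0.7,0,0],[0.7,0,0],[0.6,0,0],[0,0,0]],"yaw":[0,0,0,0]}'
python3 -c "
from h import *
s=bot.read_state();print(s['position'],s['force'],s['moment'])"
```

```text
time_s: 11.12
position: [0.5214, 0.0886, 0.1136]
tcp_rot: [[0.001, 0.375, 0.927], [0.001, 0.927, -0.375], [-1.0, 0.002, 0.001]]
force: [-2.8, 0.5, 13.9]
opening: 0.274
[0.52139495 0.08860197 0.11359969] [-2.7688357   0.50761647 13.94104591] [-0.04225608  0.48729842 -0.03993571]
```

```bash
python3 -m inch '{"dp":[[0,-0.2,-0.5],[0.7,0,0],[0.6,0,0],[0,0,0]],"yaw":[0,0,0,0]}'
python3 -c "
from h import *
s=bot.read_state();print(s['position'],s['force'],s['moment'])"
```

```text
time_s: 11.45
position: [0.5213, 0.0886, 0.1127]
tcp_rot: [[0.002, 0.375, 0.927], [0.001, 0.927, -0.375], [-1.0, 0.002, 0.002]]
force: [-2.4, 0.8, 16.1]
opening: 0.272
[0.52132791 0.08863297 0.11266939] [-2.40753089  0.81011163 16.12795376] [-0.02811288  0.44016532 -0.01774249]
```

```bash
python3 -m inch '{"dp":[[0,0,-0.3],[0,0,0],[0,0,0],[0,0,0],[0,0,0]],"yaw":[3,3,3,3,0]}'
python3 -c "
from h import *
s=bot.read_state();print(s['position'],s['force'],s['moment'])"
```

```text
time_s: 11.87
position: [0.5209, 0.0887, 0.1106]
tcp_rot: [[0.001, 0.56, 0.828], [0.002, 0.828, -0.56], [-1.0, 0.002, 0.0]]
force: [0.7, 0.4, 1.1]
opening: 0.275
[0.52086393 0.08872031 0.11061557] [0.70652615 0.42197122 1.10674569] [ 0.14794496 -0.34294881  0.01256137]
```

```bash
python3 -m inch '{"dp":[[0.6,0,0],[0.6,0,0],[0,0,0]],"yaw":[0,0,0]}'
python3 -c "
from h import *
s=bot.read_state();print(s['position'],s['force'],s['moment'],s['joint_positions'])"
```

```text
time_s: 12.12
position: [0.521, 0.0886, 0.1105]
tcp_rot: [[0.002, 0.558, 0.83], [0.001, 0.83, -0.558], [-1.0, 0.002, 0.001]]
force: [0.4, 0.3, 8.5]
opening: 0.272
[0.52103457 0.08862814 0.11047268] [0.36977249 0.31281133 8.49881444] [ 1.73645863e-01 -4.59524954e-05 -1.21044980e-03] [ -2.51508912  33.44230118 102.2252975    0.11353137  44.23786717
 -58.66904181]
```

```bash
python3 -m inch '{"dp":[[-0.5,0,0],[-0.4,0,0],[0,0,0],[0,0,0],[0,0,0],[0,0,0],[0,0,0],[0,0,0],[0,0,0],[0,0,0],[0,0,0],[0,0,0]],"yaw":[0,0,2,4,5,5,5,5,5,5,4,0]}'
python3 -c "
from h import *
s=bot.read_state();print(s['position'],s['force'],s['moment'],s['joint_positions'][5])"
```

```text
time_s: 13.12
position: [0.5214, 0.0887, 0.1106]
tcp_rot: [[0.002, 0.961, 0.275], [0.001, 0.275, -0.961], [-1.0, 0.003, -0.001]]
force: [2.6, 1.8, 2.3]
opening: 0.271
[0.52140241 0.0886543  0.11059148] [2.6390137  1.7878772  2.33495641] [ 0.6009837  -0.56469775 -0.0051323 ] -18.57129267116206
```

```bash
python3 -m inch '{"dp":[[0,0.5,-0.2],[0,0,0],[0,0,0],[0,0,0],[0,0,0],[0,0,0],[0,0,0],[0,0,0],[0,0,0],[0,0,0],[0,0,0],[0,0,0]],"yaw":[3,5,6,6,6,6,6,6,6,5,3,0]}'
python3 -c "
from h import *
s=bot.read_state();print(s['position'],s['force'],s['moment'],s['joint_positions'][5])"
```

```text
time_s: 14.12
position: [0.5219, 0.0885, 0.1106]
tcp_rot: [[0.002, 0.744, -0.668], [0.001, -0.668, -0.744], [-1.0, 0.002, -0.002]]
force: [3.7, 2.6, 2.6]
opening: 0.271
[0.52189284 0.08851506 0.11061975] [3.73909242 2.59957974 2.60138481] [ 0.37769853 -0.5736029   0.04118037] 39.36702209251254
```

```bash
python3 -m inch '{"dp":[[0,0.1,-0.6],[0,0,0],[0,0,0],[0,0,0],[0,0,0],[0,0,0],[0,0,0],[0,0,0],[0,0,0],[0,0,0],[0,0,0],[0,0,0]],"yaw":[3,5,6,6,6,6,6,6,6,5,3,0]}'
python3 -c "
from h import *
s=bot.read_state();print(s['position'],s['force'],s['moment'],s['joint_positions'][5])"
```

```text
time_s: 15.12
position: [0.5221, 0.0883, 0.1106]
tcp_rot: [[0.002, -0.171, -0.985], [-0.001, -0.985, 0.171], [-1.0, 0.0, -0.002]]
force: [2.3, 0.2, 3.3]
opening: 0.273
[0.52209209 0.08830284 0.11059111] [2.29340199 0.19287883 3.31031544] [-0.12602066 -0.46155326  0.03700762] 97.37387217964722
```

```bash
python3 -m inch '{"dp":[[0,0,-0.3],[0,0,0],[0,0,0],[0,0,0],[0,0,0],[0,0,0],[0,0,0],[0,0,0],[0,0,0],[0,0,0],[0,0,0]],"yaw":[3,5,6,6,6,6,6,6,6,5,0]}'
python3 -c "
from h import *
s=bot.read_state();print(s['position'],s['force'],s['moment'],s['joint_positions'][5])"
```

```text
time_s: 16.03
position: [0.5219, 0.088, 0.1106]
tcp_rot: [[0.001, -0.905, -0.425], [-0.001, -0.425, 0.905], [-1.0, -0.0, -0.001]]
force: [2.6, -0.5, 2.7]
opening: 0.273
[0.52187555 0.08804362 0.1105752 ] [ 2.56200143 -0.54601172  2.67825856] [-0.29649487 -0.39473424 -0.00096338] 152.38032767332714
```

```bash
python3 -m inch '{"dp":[[0,0,0],[0,0,0],[0,0,0],[0,0,0],[0,0,0],[0,0,0]],"yaw":[0,0,0,0,0,0]}' 54
python3 -m inch '{"dp":[[0,0,0],[0,0,0],[0,0,0],[0,0,0],[0,0,0],[0,0,0],[0,0,0],[0,0,0],[0,0,0],[0,0,0],[0,0,0],[0,0,0],[0,0,0],[0,0,0],[0,0,0]],"yaw":[-4,-7,-7,-7,-7,-7,-7,-7,-7,-7,-7,-7,-5,-4,0]}'
python3 -c "
from h import *
s=bot.read_state();print(s['position'],s['force'],s['moment'],s['joint_positions'][5])
snap('side','s5');crop('s5',245,145,310,230,9,'c14')"
```

```text
time_s: 16.53
position: [0.521, 0.0887, 0.1102]
tcp_rot: [[-0.001, -0.906, -0.424], [0.0, -0.424, 0.906], [-1.0, 0.001, 0.001]]
force: [-0.5, -0.7, -0.4]
opening: 0.59
time_s: 17.78
position: [0.5213, 0.0887, 0.1104]
tcp_rot: [[-0.001, 0.425, -0.905], [0.0, -0.905, -0.425], [-1.0, -0.0, 0.0]]
force: [-0.9, 0.1, 0.3]
opening: 0.616
[0.52132598 0.08865092 0.1103729 ] [-0.85254668  0.14029285  0.28992817] [-0.11568156  0.0472702  -0.02415186] 62.40296572222558
```

View pics/c14.png

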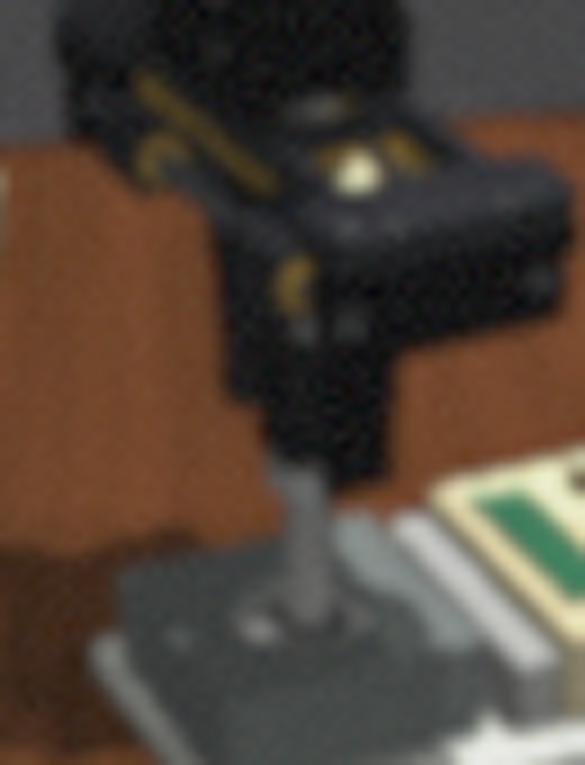

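```bash
python3 -m inch '{"dp":[[0,0,0],[0,0,0],[0,0,0],[0,0,0],[0,0,0],[0,0,0],[0,0,0],[0,0,0],[0,0,0],[0,0,0],[0,0,0],[0,0,0],[0,0,0],[0,0,0],[0,0,0],[0,0,0]],"yaw":[-4,-7,-7,-7,-7,-7,-7,-7,-7,-7,-7,-7,-5,-4,0,0]}'
python3 -m inch '{"dp":[[0,0,0],[0,0,0],[0,0,0],[0,0,0],[0,0,0],[0,0,0],[0,0,0]],"yaw":[0,0,0,0,0,0,0]}' 0
python3 -c "
from h import *
s=bot.read_state();print(s['position'],s['force'],s['moment'],s['joint_positions'][5])"
```

```text
time_s: 19.17
position: [0.5215, 0.0886, 0.1104]
tcp_rot: [[-0.0, 0.907, 0.421], [0.0, 0.421, -0.907], [-1.0, -0.0, -0.0]]
force: [0.3, 1.0, 0.6]
opening: 0.623
time_s: 19.75
position: [0.5216, 0.0886, 0.1104]
tcp_rot: [[0.0, 0.906, 0.423], [0.0, 0.423, -0.906], [-1.0, 0.0, 0.0]]
force: [-0.1, -0.6, -1.0]
opening: 0.275
[0.52163216 0.08863598 0.11044851] [-0.05757988 -0.63485165 -0.95090718] [-0.04495623 -0.04380442  0.04482108] -27.501804900605556
```

```bash
python3 -m inch '{"dp":[[0,0,0],[0,0,0],[0,0,0],[0,0,0],[0,0,0],[0,0,0],[0,0,0],[0,0,0],[0,0,0],[0,0,0],[0,0,0]],"yaw":[3,5,5,5,5,5,5,5,5,2,0]}'
python3 -c "
from h import *
s=bot.read_state();print(s['position'],s['force'],s['moment'],s['joint_positions'][5])"
python3 -m inch '{"dp":[[0,0,0],[0,0,0],[0,0,0],[0,0,0]],"yaw":[2,2,2,0]}'
python3 -c "
from h import *
s=bot.read_state();print(s['position'],s['force'],s['moment'],s['joint_positions'][5],s['tau'][5])"
```

```text
time_s: 20.67
position: [0.5218, 0.0886, 0.1105]
tcp_rot: [[0.001, 0.94, -0.342], [0.0, -0.342, -0.94], [-1.0, 0.001, -0.0]]
force: [0.7, -0.1, -0.5]
opening: 0.276
[0.52183209 0.08864664 0.11047993] [ 0.71688969 -0.10858085 -0.52787348] [ 0.03961411 -0.05849925  0.07503585] 17.524232203702397
time_s: 21.0
position: [0.5218, 0.0886, 0.1105]
tcp_rot: [[0.001, 0.899, -0.437], [0.0, -0.437, -0.899], [-1.0, 0.001, -0.0]]
force: [0.6, 0.1, -0.6]
opening: 0.272
[0.52184073 0.08864587 0.11047966] [ 0.58707394  0.08942746 -0.62570513] [-0.00542569 -0.04200586  0.03235129] 23.468859351125648 0.23809888400137424
```

```bash
cat > chk.py <<'E'
from h import *
import sys,os
s=bot.read_state();j=s['joint_positions'][5];m=s['moment'][2];f=np.linalg.norm(s['force'])
p=float(open('j6').read()) if os.path.exists('j6') else j-4
open('j6','w').write(str(j))
print('J6 %.2f adv %.2f Mz %.3f F %.1f tau %.3f'%(j,j-p,m,f,s['tau'][5]))
sys.exit(1 if abs(m)>.16 or f>8 or j-p<3.2 else 0)
E
echo 23.47 > j6
M() { :; }
python3 -m inch '{"dp":[[0,0,0],[0,0,0],[0,0,0],[0,0,0]],"yaw":[1.5,1.5,1,0]}' >/dev/null && python3 chk.py && python3 -m inch '{"dp":[[0,0,0],[0,0,0],[0,0,0],[0,0,0]],"yaw":[1.5,1.5,1,0]}' >/dev/null && python3 chk.py && python3 -m inch '{"dp":[[0,0,0],[0,0,0],[0,0,0],[0,0,0]],"yaw":[1.5,1.5,1,0]}' >/dev/null && python3 chk.py && python3 -m inch '{"dp":[[0,0,0],[0,0,0],[0,0,0],[0,0,0]],"yaw":[1.5,1.5,1,0]}' >/dev/null && python3 chk.py && python3 -m inch '{"dp":[[0,0,0],[0,0,0],[0,0,0],[0,0,0]],"yaw":[1.5,1.5,1,0]}' >/dev/null && python3 chk.py
```

```text
J6 27.45 adv 3.98 Mz 0.073 F 1.2 tau 0.148
J6 31.47 adv 4.02 Mz 0.036 F 1.7 tau 0.149
J6 35.47 adv 4.01 Mz 0.072 F 1.8 tau 0.150
J6 39.48 adv 4.00 Mz 0.043 F 1.1 tau 0.150
J6 43.48 adv 4.00 Mz 0.031 F 2.4 tau 0.150
```

```bash
sed -i 's/j-p<3.2/j-p<3.2 or s["tau"][5]>.22/' chk.py
python3 -m inch '{"dp":[[0,0,0],[0,0,0],[0,0,0],[0,0,0]],"yaw":[1.5,1.5,1,0]}' >/dev/null && python3 chk.py && python3 -m inch '{"dp":[[0,0,0],[0,0,0],[0,0,0],[0,0,0]],"yaw":[1.5,1.5,1,0]}' >/dev/null && python3 chk.py && python3 -m inch '{"dp":[[0,0,0],[0,0,0],[0,0,0],[0,0,0]],"yaw":[1.5,1.5,1,0]}' >/dev/null && python3 chk.py && python3 -m inch '{"dp":[[0,0,0],[0,0,0],[0,0,0],[0,0,0]],"yaw":[1.5,1.5,1,0]}' >/dev/null && python3 chk.py && python3 -m inch '{"dp":[[0,0,0],[0,0,0],[0,0,0],[0,0,0]],"yaw":[1.5,1.5,1,0]}' >/dev/null && python3 chk.py && python3 -m inch '{"dp":[[0,0,0],[0,0,0],[0,0,0],[0,0,0]],"yaw":[1.5,1.5,1,0]}' >/dev/null && python3 chk.py && python3 -m inch '{"dp":[[0,0,0],[0,0,0],[0,0,0],[0,0,0]],"yaw":[1.5,1.5,1,0]}' >/dev/null && python3 chk.py && python3 -m inch '{"dp":[[0,0,0],[0,0,0],[0,0,0],[0,0,0]],"yaw":[1.5,1.5,1,0]}' >/dev/null && python3 chk.py
```

```text
J6 47.48 adv 4.00 Mz 0.043 F 2.2 tau 0.151
J6 51.48 adv 4.00 Mz 0.095 F 3.0 tau 0.151
J6 55.48 adv 4.00 Mz 0.058 F 2.7 tau 0.151
J6 59.48 adv 4.00 Mz 0.031 F 3.4 tau 0.151
J6 63.48 adv 4.00 Mz 0.034 F 3.2 tau 0.151
J6 67.48 adv 4.00 Mz 0.035 F 3.0 tau 0.151
J6 71.48 adv 4.00 Mz 0.027 F 4.6 tau 0.151
J6 75.48 adv 4.00 Mz 0.037 F 2.9 tau 0.151
```

```bash
sed -i 's/j-p<3.2/j-p<2.4/' chk.py
python3 -m inch '{"dp":[[0,0,0],[0,0,0],[0,0,0],[0,0,0]],"yaw":[1,1,1,0]}' >/dev/null && python3 chk.py && python3 -m inch '{"dp":[[0,0,0],[0,0,0],[0,0,0],[0,0,0]],"yaw":[1,1,1,0]}' >/dev/null && python3 chk.py && python3 -m inch '{"dp":[[0,0,0],[0,0,0],[0,0,0],[0,0,0]],"yaw":[1,1,1,0]}' >/dev/null && python3 chk.py && python3 -m inch '{"dp":[[0,0,0],[0,0,0],[0,0,0],[0,0,0]],"yaw":[1,1,1,0]}' >/dev/null && python3 chk.py && python3 -m inch '{"dp":[[0,0,0],[0,0,0],[0,0,0],[0,0,0]],"yaw":[1,1,1,0]}' >/dev/null && python3 chk.py && python3 -m inch '{"dp":[[0,0,0],[0,0,0],[0,0,0],[0,0,0]],"yaw":[1,1,1,0]}' >/dev/null && python3 chk.py && python3 -m inch '{"dp":[[0,0,0],[0,0,0],[0,0,0],[0,0,0]],"yaw":[1,1,1,0]}' >/dev/null && python3 chk.py
```

```text
J6 78.54 adv 3.06 Mz -0.028 F 3.4 tau 0.148
J6 81.54 adv 3.00 Mz 0.082 F 4.2 tau 0.220
```

```bash
python3 -m inch '{"dp":[[0,0,0],[0,0,0]],"yaw":[0,0]}' >/dev/null; python3 chk.py;  python3 -m inch '{"dp":[[0,0,0],[0,0,0],[0,0,0]],"yaw":[1,0,0]}' >/dev/null; python3 chk.py
```

```text
J6 81.49 adv -0.06 Mz 0.144 F 3.0 tau 0.117
J6 82.50 adv 1.01 Mz 0.164 F 3.9 tau 0.157
```

```bash
python3 -m inch '{"dp":[[0,0,0],[0,0,0],[0,0,0]],"yaw":[1,0,0]}' >/dev/null; python3 chk.py; python3 -m inch '{"dp":[[0,0,0],[0,0,0]],"yaw":[0,0]}' >/dev/null; python3 chk.py
```

```text
J6 83.50 adv 1.00 Mz 0.132 F 3.4 tau 0.172
J6 83.49 adv -0.00 Mz 0.137 F 4.2 tau 0.157
```

```bash
python3 -m inch '{"dp":[[0,0,0],[0,0,0],[0,0,0],[0,0,0]],"yaw":[1,0,0,0]}' |grep open; python3 chk.py; python3 -m inch '{"dp":[[0,0,0],[0,0,0],[0,0,0],[0,0,0]],"yaw":[1,0,0,0]}'|grep open; python3 chk.py;python3 -c "
from h import *
print(bot.read_state()['time_s']);snap('side','s6');crop('s6',245,145,310,230,9,'c15')"
```

```text
opening: 0.273
J6 84.49 adv 1.00 Mz 0.136 F 4.5 tau 0.178
opening: 0.278
J6 85.50 adv 1.00 Mz 0.170 F 4.4 tau 0.162
27.5
```

View pics/c15.png

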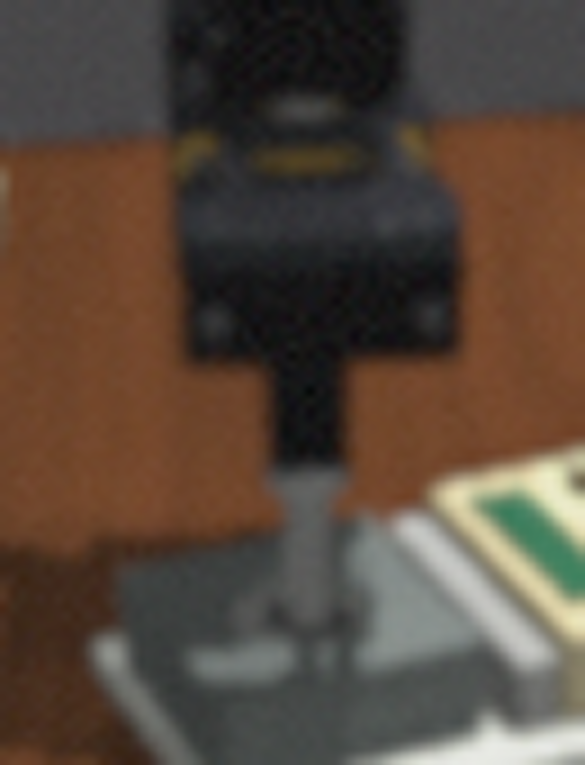

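```bash
python3 -m inch '{"dp":[[0,0,0],[0,0,0],[0,0,0],[0,0,0]],"yaw":[1,0.5,0,0]}' |grep open; python3 chk.py; python3 -m inch '{"dp":[[0,0,0],[0,0,0],[0,0,0],[0,0,0]],"yaw":[1,0.5,0,0]}'|grep open; python3 chk.py;python3 -m inch '{"dp":[[0,0,0],[0,0,0]],"yaw":[0,0]}'|grep open; python3 chk.py
```

```text
opening: 0.274
J6 87.00 adv 1.50 Mz 0.171 F 4.6 tau 0.198
opening: 0.273
J6 88.50 adv 1.51 Mz 0.178 F 4.2 tau 0.201
opening: 0.274
J6 88.50 adv -0.01 Mz 0.201 F 4.4 tau 0.192
```

```bash
python3 -m inch '{"dp":[[0,0,0],[0,0,0],[0,0,0],[0,0,0],[0,0,0],[0,0,0]],"yaw":[0,0,0,0,0,0]}' 54 ; python3 chk.py; python3 -m inch '{"dp":[[0,0,0],[0,0,0],[0,0,0],[0,0,0],[0,0,0],[0,0,0],[0,0,0]],"yaw":[0,0,0,0,0,0,0]}' 0;  python3 chk.py; python3 -c "
from h import *
s=bot.read_state();print(s['force'],s['moment'])"
```

```text
time_s: 28.88
position: [0.5209, 0.0887, 0.1103]
tcp_rot: [[-0.001, -0.017, -1.0], [0.0, -1.0, 0.017], [-1.0, -0.0, 0.001]]
force: [-0.1, -0.1, -0.3]
opening: 0.594
J6 88.50 adv 0.00 Mz -0.046 F 0.3 tau 0.000
time_s: 29.47
position: [0.5215, 0.0885, 0.1105]
tcp_rot: [[-0.0, -0.016, -1.0], [-0.0, -1.0, 0.016], [-1.0, 0.0, 0.0]]
force: [0.6, -1.0, -0.1]
opening: 0.276
J6 88.48 adv -0.02 Mz 0.033 F 1.2 tau 0.067
[ 0.55485377 -1.00840946 -0.05465796] [-0.13000915  0.16518307  0.03253183]
```

```bash
python3 -m inch '{"dp":[[0,0,0],[0,0,0],[0,0,0],[0,0,0]],"yaw":[1,0,0,0]}' |grep open; python3 chk.py; python3 -m inch '{"dp":[[0,0,0],[0,0,0],[0,0,0],[0,0,0]],"yaw":[1,0,0,0]}'|grep open; python3 chk.py;python3 -m inch '{"dp":[[0,0,0],[0,0,0]],"yaw":[1,0]}'|grep open; python3 chk.py
```

```text
opening: 0.275
J6 89.48 adv 1.00 Mz 0.151 F 1.4 tau 0.187
opening: 0.28
J6 90.49 adv 1.01 Mz 0.162 F 1.1 tau 0.184
opening: 0.276
J6 91.55 adv 1.06 Mz 0.262 F 1.2 tau 0.246
```

```bash
python3 -m inch '{"dp":[[0,0,0],[0,0,0]],"yaw":[0,0]}' |grep open; python3 chk.py; python3 -m inch '{"dp":[[0,0,0],[0,0,0],[0,0,0]],"yaw":[1,0,0]}'|grep open; python3 chk.py
```

```text
opening: 0.272
J6 91.50 adv -0.05 Mz 0.178 F 1.0 tau 0.167
opening: 0.272
J6 92.51 adv 1.02 Mz 0.063 F 0.9 tau 0.119
```

```bash
python3 -m inch '{"dp":[[0,0,0],[0,0,0],[0,0,0],[0,0,0],[0,0,0],[-10,0,0],[-20,0,0],[-25,0,0],[-15,0,0],[0,20,0],[0,40,0],[0,40,0],[0,40,0],[0,40,0],[0,30,0],[0,10,0]],"yaw":[0,0,0,0,0,0,0,0,0,0,0,0,0,0,0,0]}' 54
python3 - <<'E'
from h import *
snap('top','t7');snap('side','s7');crop('t7',225,185,270,245,10,'c16');crop('s7',250,150,310,220,10,'c17')
E
```

```text
time_s: 32.05
position: [0.503, -0.1351, 0.1815]
tcp_rot: [[0.002, -0.091, -0.996], [-0.002, -0.996, 0.091], [-1.0, 0.002, -0.003]]
force: [0.2, -0.4, 0.5]
opening: 0.621
```

View pics/c16.png

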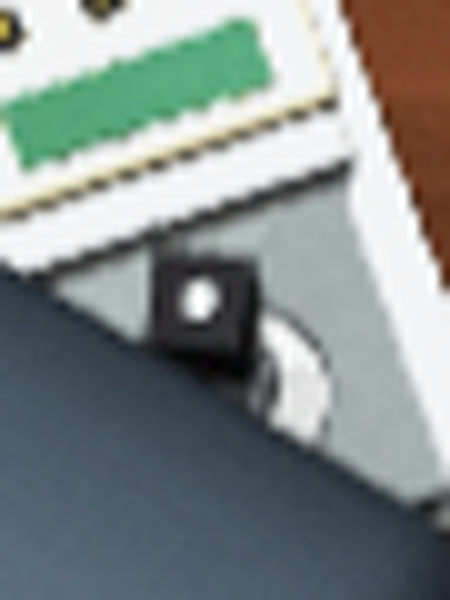

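View pics/c17.png

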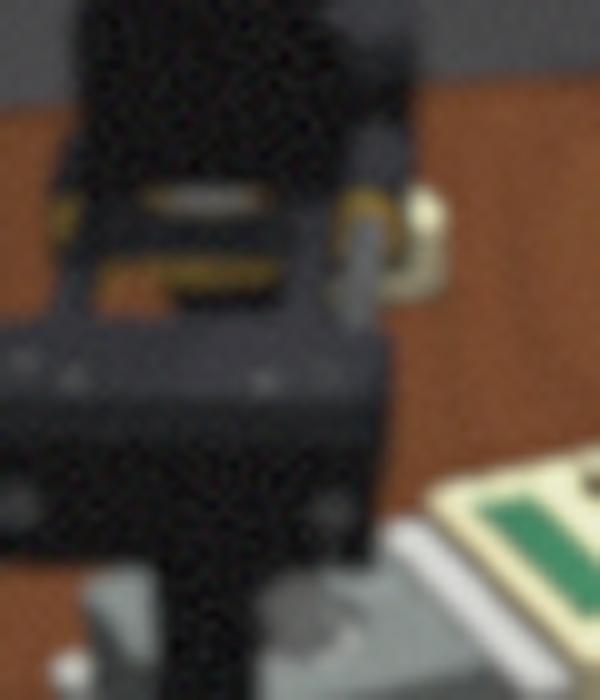

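Run:
```python
from h import *
from scipy.optimize import least_squares
crop('t7',236,206,254,226,30,'c18')
i=ld('t7')['img'].mean(2).astype(int)
print(i[207:224,237:254])
obs=(np.array([[155,255],[257,262],[248,365],[152,345]])+.5)/10+[224.5,184.5]
def corners(p):
    a=p[2]+np.radians([45,-45,-135,135]); r=.012*2**.5
    return [proj('t7',[p[0]+r*np.cos(t),p[1]+r*np.sin(t),.136]) for t in a]
f=lambda p:(np.array(corners(p))-obs).ravel()
r=least_squares(f,[.521,.088,0],x_scale=[.01,.01,.1]);print(r.x,np.degrees(r.x[2]),f(r.x).round(2))
print(bot.read_state()['joint_positions'][[0,5]])
```

```text
[[243 232 208 142 145  69  64  66  88  98 126 149 166 178 181 168 173]
 [204 158  79  60  64  87  98 128 149 156 177 183 183 183 176 168 173]
 [ 60  68  85  65  76 100 111 156 160 160 177 177 179 177 168 167 170]
 [ 92 126 145  77  70  74  76 105  97  96 128 131 134 141 169 171 172]
 [151 176 176  74  46  47  48  48  47  46  45  49  66  93 169 170 169]
 [180 181 176  56  47  47  47  50  72  48  49  51  52  71 168 171 171]
 [179 181 174  60  47  50  93 192 196 108  48  49  46  39 150 170 170]
 [181 180 175  53  49  58 142 244 241 173  49  51  43  32 129 169 168]
 [184 180 173  43  50  61 161 243 241 155  49  51  39  25 105 145 162]
 [185 181 156  46  48  54 120 205 198  61  52  51  32  37 144 147 130]
 [169 181 131  51  49  46  49  51  50  49  53  48  21  52 197 222 188]
 [112 143  98  50  46  46  48  51  52  53  54  53  17  50 191 243 240]
 [ 49  61  47  35  27  34  34  36  40  39  38  44  14  51 150 229 243]
 [ 57  51  46  34  25  11   8   7   8  13  15  19  12  46  89 174 243]
 [ 63  60  57  51  42  32  20  10  10   2   5   8  11  37 113 135 235]
 [ 65  64  61  57  54  47  39  25  16  16  16   7  14  53 111  96 209]
 [ 67  67  63  64  63  60  52  45  32  34  38  38  38  74  89  72 208]]
[ 0.5188043   0.08805241 -0.0424337 ] -2.4312720458281194 [ 0.31 -0.21  0.16 -0.01  0.01 -0.44 -0.49  0.65]
[-27.09415882  68.08354541]
```

View pics/c18.png

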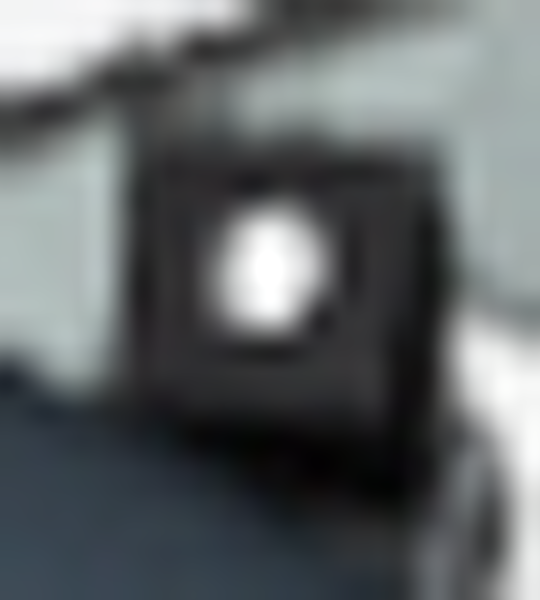

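```bash
python3 -m inch '{"dp":[[0,-20,0],[0,-40,0],[0,-40,0],[0,-40,0],[0,-40,0],[0,-30,0],[0,-10,0],[0,0,0],[15,0,0],[25,0,0],[20,0,0],[10,0,0],[0,0,0],[0,0,0],[0,0,0]],"yaw":[0,0,0,0,0,0,0,0,0,0,0,0,0,0,0]}'; python3 -m inch '{"dp":[[0,0,0],[0,0,0],[0,0,0],[0,0,0],[0,0,0],[0,0,0],[0,0,0]],"yaw":[0,0,0,0,0,0,0]}' 0
cat > chk2.py <<'E'
from h import *
import sys
s=bot.read_state();j=s['joint_positions'][5];m=s['moment'][2];f=np.linalg.norm(s['force'])
print('t %.2f J6 %.2f Mz %.3f F %.1f tau %.3f op %.2f'%(s['time_s'],j,m,f,s['tau'][5],s['opening']*87))
sys.exit(1 if abs(m)>.25 or f>9 or s['tau'][5]>.27 else 0)
E
python3 chk2.py
```

```text
time_s: 33.4
position: [0.5223, 0.0881, 0.1113]
tcp_rot: [[0.002, -0.087, -0.996], [-0.0, -0.996, 0.087], [-1.0, 0.0, -0.002]]
force: [0.1, 0.1, -0.3]
opening: 0.622
time_s: 33.98
position: [0.5217, 0.0886, 0.1107]
tcp_rot: [[0.0, -0.086, -0.996], [-0.0, -0.996, 0.086], [-1.0, 0.0, -0.0]]
force: [0.2, -0.4, 2.1]
opening: 0.271
t 33.98 J6 92.48 Mz 0.108 F 2.1 tau 0.077 op 23.59
```

```bash
python3 -m inch '{"dp":[[0,0,0],[0,0,0],[0,0,0]],"yaw":[1,0,0]}' >/dev/null; python3 chk2.py && python3 -m inch '{"dp":[[0,0,0],[0,0,0],[0,0,0]],"yaw":[1,0,0]}' >/dev/null; python3 chk2.py && python3 -m inch '{"dp":[[0,0,0],[0,0,0],[0,0,0]],"yaw":[1,0,0]}' >/dev/null; python3 chk2.py &&python3 -m inch '{"dp":[[0,0,0],[0,0,0],[0,0,0]],"yaw":[1,0,0]}' >/dev/null; python3 chk2.py
```

```text
t 34.23 J6 93.48 Mz 0.192 F 2.3 tau 0.211 op 23.94
t 34.48 J6 94.50 Mz 0.169 F 5.0 tau 0.164 op 23.55
t 34.73 J6 95.49 Mz 0.245 F 5.2 tau 0.283 op 24.12
t 34.73 J6 95.49 Mz 0.245 F 5.2 tau 0.283 op 24.12
```

```bash
python3 -m inch '{"dp":[[0,0,0],[0,0,0],[0,0,0],[0,0,0],[0,0,0],[-10,0,0],[-20,0,0],[-25,0,0],[-15,0,0],[0,20,0],[0,40,0],[0,40,0],[0,40,0],[0,40,0],[0,30,15],[0,20,20],[0,0,20],[0,0,0]],"yaw":[0,0,0,0,0,0,0,0,0,0,0,0,0,0,0,0,0,0]}' 54
python3 - <<'E'
from h import *
snap('top','t8');snap('side','s8');crop('s8',250,150,310,220,10,'c20')
a=ld('t7')['img'];b=ld('t8')['img']
f=lambda i:cv2.resize(cv2.cvtColor(i[206:226,236:254],cv2.COLOR_RGB2BGR),None,fx=20,fy=20,interpolation=cv2.INTER_CUBIC)
cv2.imwrite('pics/c21.png',np.hstack([f(a),f(b)]))
print(b.mean(2).astype(int)[207:224,237:254])
E
```

```text
time_s: 36.23
position: [0.4308, -0.1311, 0.1805]
tcp_rot: [[-0.005, -0.142, -0.99], [0.003, -0.99, 0.142], [-1.0, -0.002, 0.005]]
force: [-0.3, 0.3, 0.6]
opening: 0.621
[[243 232 207 140 147  67  66  69  89  99 124 149 165 177 182 184 187]
 [203 159  79  62  66  86  98 126 150 155 178 183 183 183 183 183 185]
 [ 58  67  88  89  77  86 112 157 159 160 177 178 177 176 177 176 178]
 [ 90 127 146 121  73  53  78 106  95  98 129 133 136 153 169 170 172]
 [147 177 179 113  44  43  48  50  48  49  53  63  69 108 168 169 171]
 [182 182 174  74  46  46  47  53  77  50  51  53  55  58 168 170 172]
 [180 180 176  57  47  50  91 194 197 109  52  53  51  37 151 169 172]
 [181 178 172  55  48  57 139 243 242 173  54  54  46  27 110 168 170]
 [183 178 152  45  49  60 158 244 242 153  58  55  41  18  79 144 164]
 [186 179 129  47  49  60 120 206 198  63  53  53  33  40 145 146 128]
 [183 179 130  49  53  50  52  54  55  54  57  56  24  51 195 222 190]
 [181 175 112  44  48  52  56  56  56  58  55  55  14  49 192 242 240]
 [180 176 134  26  27  31  38  41  40  45  44  43  14  53 148 229 243]
 [178 179 171  52   6   9   7   9  12  13  16  22  14  47  89 174 242]
 [180 180 174  69   8  10   8  12   8   7   7   4  10  42 112 136 236]
 [179 179 145  66  37  29  31  35  16  15  15   8  14  57 109  96 209]
 [179 176 102  89 101  54  63  58  45  44  43  38  42  73  92  72 207]]
```

View pics/c21.png

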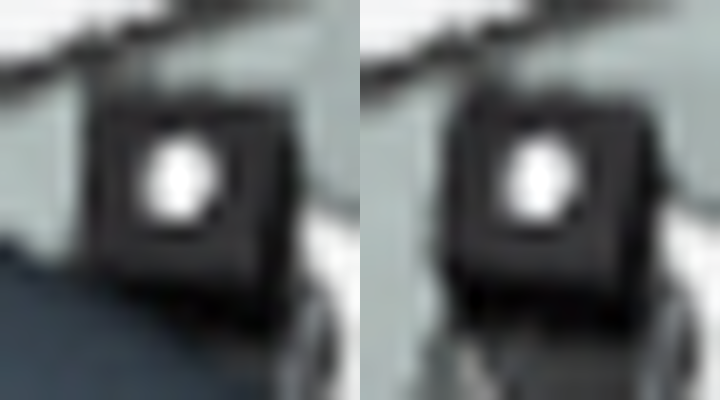

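View pics/c20.png

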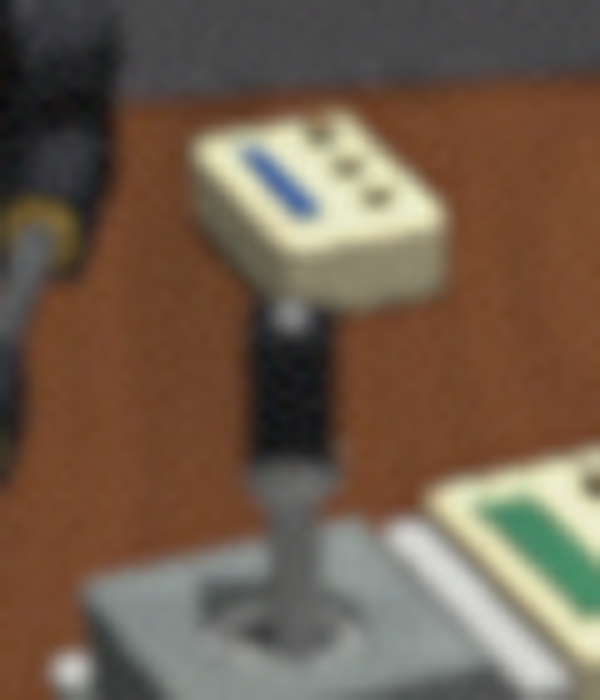

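```bash
cat > fit.py <<'E'
from h import *
from scipy.optimize import minimize
bg=ld('top0')['img'].mean(2)
def render(p,name,S=16,r0=207,r1=221,c0=236,c1=253):
    H=(r1-r0)*S;W=(c1-c0)*S
    im=cv2.resize(bg[r0:r1,c0:c1].astype(np.float32),(W,H),interpolation=cv2.INTER_NEAREST)
    a=p[2]+np.radians([45,-45,-135,135]);r=.012*2**.5
    def pr(z):
        q=np.array([proj(name,[p[0]+r*np.cos(t),p[1]+r*np.sin(t),z]) for t in a])
        return ((q+.5-[c0,r0])*S)
    t=pr(.136);b=pr(.096)
    hull=cv2.convexHull(np.vstack([t,b]).astype(np.float32))
    cv2.fillPoly(im,[np.round(hull*16).astype(np.int32)],14.,shift=4)
    cv2.fillPoly(im,[np.round(t*16).astype(np.int32)],float(p[3]),shift=4)
    im=cv2.GaussianBlur(im,(0,0),S*p[4])
    return cv2.resize(im,(c1-c0,r1-r0),interpolation=cv2.INTER_AREA)
def run(name,hi=220):
    I=ld(name)['img'].mean(2)[207:221,236:253]
    m=np.ones_like(I)
    yy,xx=np.mgrid[207:221,236:253]
    m[(np.hypot(xx-244.5,yy-214.5)<3.6)]=0
    m[:3,:]=0            # shadow/jaw edge rows
    m[(xx>250)]=0
    if name=='t7': m[(yy>216)&(xx<246)]=0; m[yy>218]=0
    def cost(p): 
        d=(render(p,name)-I)*m; return np.sum(np.minimum(np.abs(d),60)**2)/m.sum()
    out=[]
    for y in range(-20,16,2):
        best=min((minimize(lambda q:cost([q[0]/1e3,q[1]/1e3,np.radians(y),50,.35]),[519+dx,88],method='Nelder-Mead',options=dict(xatol=.03,fatol=.3,maxiter=60)) for dx in(0,1.5)),key=lambda r:r.fun)
        out.append((y,round(best.fun,1),best.x.round(2)))
    return out
if __name__=='__main__':
    for n in('t7','t8'):
        print(n)
        for o in run(n): print(*o)
E
timeout 300 python3 fit.py
```

```text
t7
-20 506.1 [521.84  89.69]
-18 464.8 [521.2   89.18]
-16 408.9 [521.13  89.59]
-14 354.3 [520.93  89.78]
-12 306.2 [520.71  89.76]
-10 258.1 [520.45  89.79]
-8 210.8 [520.16  89.43]
-6 145.5 [519.96  89.37]
-4 104.0 [519.78  89.35]
-2 73.9 [519.79  89.16]
0 73.8 [519.79  89.05]
2 103.3 [519.83  88.88]
4 170.1 [519.83  88.63]
6 255.6 [519.92  88.49]
8 334.3 [520.55  88.39]
10 409.9 [520.86  88.1 ]
12 453.1 [521.43  87.86]
14 496.4 [521.75  87.37]
t8
-20 412.6 [521.39  87.79]
-18 384.1 [521.69  88.3 ]
-16 348.9 [521.14  88.36]
-14 304.6 [520.92  88.33]
-12 272.7 [520.97  88.38]
-10 226.0 [520.8  88.6]
-8 188.0 [520.44  88.72]
-6 155.2 [520.24  88.9 ]
-4 131.2 [520.08  88.97]
-2 116.9 [519.94  89.04]
0 132.2 [519.93  88.89]
2 171.8 [519.81  88.95]
4 245.0 [519.97  88.93]
6 356.8 [519.92  88.95]
8 464.8 [520.62  88.66]
10 550.8 [520.72  88.26]
12 610.2 [520.97  87.69]
14 667.7 [521.42  87.5 ]
```

Run:
```python
from h import *
for z in(.136,.141): print(z,((proj('s8',[.5212,.0887,z])-[250,150]+.45)*10).round(0))
for n,p in(('small',[.4958,-.2592,.122]),):
    print(proj('t8',p),proj('s8',p))
crop('t8',280,140,470,275,4,'c22')
s=bot.read_state();print(s['time_s'],s['position'],s['qvel'].round(2))
```

```text
0.136 [284. 316.]
0.141 [284. 299.]
[389.41512644 232.76598212] [268.86403903 270.19619195]
36.3333 [ 0.43528806 -0.13178503  0.18107863] [ 1.4   0.74 -2.44  0.01 -0.77 -0.04]
```

View pics/c22.png

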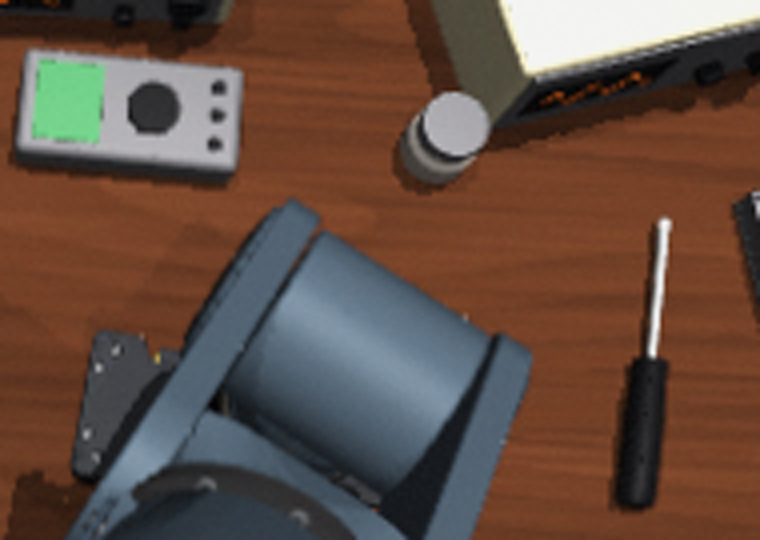

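```bash
python3 -m inch '{"dp":[[0,0,0],[0,0,0],[0,0,0],[0,0,0],[0,0,0],[0,0,0]],"yaw":[0,0,0,0,0,0]}'; python3 -c "
from rig import bot
print(bot.hand_in())"
```

```text
time_s: 36.83
position: [0.4355, -0.1314, 0.1804]
tcp_rot: [[0.0, -0.138, -0.99], [-0.0, -0.99, 0.138], [-1.0, 0.0, -0.0]]
force: [0.0, -0.8, -0.0]
opening: 0.615
the job is handed in; nothing more can be done
None
```

I seated the large key in the socket, turned the screw clockwise until it met firm resistance, let go, and handed in at 36.8 s. I believe the screw is at its stop, but I inferred that from torque and never measured the angle.

**Getting the key home:** The tip found the socket by feel, with at most about 16 N vertical force. It bottomed at about 8.5 N, at the height expected for fully home.

**Turning:** I turned the key about 334° after it was home, regrasping three times. Turning torque stayed around 0.04 N m, then rose to about 0.14 N m near 320° and to 0.25 N m at the end, where I stopped.

**Last checks:**
- The key stands upright in the socket, and its handle top is at the height for fully home.
- The meter, jar and screwdriver look unmoved in the last picture from above. The arm hid the small key and I made no last check of the two modules.
- The arm is clear of everything, with the force reading near zero.

**Checks that disagreed or were weak:**
- **Torque:** The rise was gradual rather than a hard step, and one reading near the end dropped back to 0.06 N m.
- **Handle angle:** In the pictures, the gripper's last 3° of turn moved the released handle only about 1°. That fits a stop with some spring in the grip, but the fit is only good to a few degrees.
- **Socket force:** The key's load on the socket could not be read directly. By my estimate the final 0.25 N m meant somewhere around 45 to 77 N, which may have been close to the 80 N limit.

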